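# Load and seal the sample chest in the tasting lab

### The job

First clear every blue cold pack off the open sample chest and lay it flat in the steel drip tray. Then stand every yellow-capped sample jar that is on the bench upright in a well of its own inside the chest. Last, shut the lid and turn its red T-handle clockwise to the stop so that the lid is drawn down tight on the gasket, leaving the glassware and other things alone.

Things in the scene. Friction and masses are not known exactly. Their poses are not given: they have to be found in the camera images.
- chest: white sample chest fixed on the bench, open at the top: outside 220 (its x) x 180 (its y) x 95 mm high, walls 15 mm, origin at the centre of its underside, z up. The lid is hinged along its +y wall; its -y wall is the latch side, with a steel keeper lip outside and a black gasket strip 5 mm above the rim. Inside is a rack block with four wells.
- lid (a joint): hinge of the chest's white flat lid (230 along the chest's x, 250 across, 14 mm thick, 0.35 kg). 0 = drawn tight, about 0.025 rad = lying loose on the springy gasket, about 1.75 = standing open at the +y side, 340 mm high. Stiff hinge: stays where left above about 1 rad, sinks shut slowly by itself when nearly level; under 5 N at the edge pushes it over.
- lid_hinge (a point): point on the lid's hinge line, mid-length: at the chest's y = +90 mm, height 95 mm. The lid's lower (inner) face passes through it, the outer face lies 14 mm beyond. The point turns with the lid; in its frame the lid reaches 245 mm along -y (to the free edge), and 115 mm either way along x; z points out of the outer face.
- lid_edge (a point): middle of the lid's free edge, half-way through its thickness, 245 mm from the hinge line
- latch (a joint): turn of the red T-handle on the lid, 27 mm in from the free edge. 0 = released (bar parallel to the hinge line); grows turned clockwise seen from above, to its stop at 1.45 rad. A steel pawl on its shaft, 30 mm under the lid, then rides under the sloped keeper and pulls the lid about 5 mm down; it only catches if the lid already lies shut. Needs about 0.2 N m, stays where left.
- latch_grip (a point): middle of the red T bar (72 long x 14 wide x 18 mm high), on the latch's axis, 31 mm outside the lid's outer face; the bar is free underneath (22 mm gap) except for a round 14 mm stem in the middle. x of the point runs along the bar.
- tray_in (a point): centre of the inner floor (5 mm above the bench) of the shallow steel drip tray, fixed: outside 290 (x) x 200 (y) x 28 mm high, walls 5 mm. Site axes are the tray's.
- well0 (a point): centre of the mouth of a round well in the rack block, 48 mm bore, 33 mm deep, mouth 47 mm below the chest's rim, at x -38, y -34 mm in the chest's frame
- well1 (a point): centre of the mouth of a round well in the rack block, 48 mm bore, 33 mm deep, mouth 47 mm below the chest's rim, at x -38, y 34 mm in the chest's frame
- well2 (a point): centre of the mouth of a round well in the rack block, 48 mm bore, 33 mm deep, mouth 47 mm below the chest's rim, at x 38, y -34 mm in the chest's frame
- well3 (a point): centre of the mouth of a round well in the rack block, 48 mm bore, 33 mm deep, mouth 47 mm below the chest's rim, at x 38, y 34 mm in the chest's frame
- pack0_grip (a point): grip point of a rigid blue cold pack (may be absent): flat slab 240 (x) x 52 (y) x 22 mm, about 0.3 kg, with a raised rib handle on top, 70 (x) x 18 (y) x 37 mm high. The point is in the rib, 47 mm above the pack's underside, 25 mm above the slab, 12 mm below the rib's top. At the start it lies across the chest's open top, along the chest's x, over the wells.
- pack1_grip (a point): grip point of a rigid blue cold pack (may be absent): flat slab 240 (x) x 52 (y) x 22 mm, about 0.3 kg, with a raised rib handle on top, 70 (x) x 18 (y) x 37 mm high. The point is in the rib, 47 mm above the pack's underside, 25 mm above the slab, 12 mm below the rib's top. At the start it lies across the chest's open top, along the chest's x, over the wells.
- sample0_mid (a point): centre (33 mm above the underside) of a squat capped sample jar (may be absent): upright cylinder 44 mm across, 66 mm high, about 0.12 kg, dark wine red with a yellow cap, standing on the bench
- sample1_mid (a point): centre (33 mm above the underside) of a squat capped sample jar (may be absent): upright cylinder 44 mm across, 66 mm high, about 0.12 kg, dark wine red with a yellow cap, standing on the bench
- sample2_mid (a point): centre (33 mm above the underside) of a squat capped sample jar (may be absent): upright cylinder 44 mm across, 66 mm high, about 0.12 kg, dark wine red with a yellow cap, standing on the bench
- sample3_mid (a point): centre (33 mm above the underside) of a squat capped sample jar (may be absent): upright cylinder 44 mm across, 66 mm high, about 0.12 kg, dark wine red with a yellow cap, standing on the bench
- dish: bystander among the sample jars: low clear glass dish, 64 mm across, 14 mm high, origin at its underside; leave it alone
- stopper: bystander among the sample jars: cork stopper, 28 mm across, 24 mm high, origin at its underside; leave it alone
- glass0: bystander: black stemmed tasting glass with a cover, 65 mm across, 159 mm high, origin at its foot; leave it alone
- glass1: bystander: black stemmed tasting glass with a cover, 65 mm across, 159 mm high, origin at its foot; leave it alone
- glass2: bystander: black stemmed tasting glass with a cover, 65 mm across, 159 mm high, origin at its foot; leave it alone
- jar: bystander: amber jar with black cap, 64 mm across, 90 mm high, origin at its underside; leave it alone
There are look-alikes about, which are no part of the job. Leave any brown look-alike of the part that bears pack0_grip alone. Leave any pink look-alike of the part that bears sample2_mid alone.

How it is judged:
On the way, in this order (a step that is already met when the one before it is completed fails the run):
1. every cold pack lies flat in the drip tray (x of pack0_grip in the frame of tray_in between -0.032 and 0.032 m and y of pack0_grip in the frame of tray_in between -0.075 and 0.075 m and z of pack0_grip in the frame of tray_in between 0.03 and 0.056 m and angle between each of pack0_grip, pack1_grip's own z axis and vertical below 0.12 rad and x of pack1_grip in the frame of tray_in between -0.032 and 0.032 m and y of pack1_grip in the frame of tray_in between -0.075 and 0.075 m and z of pack1_grip in the frame of tray_in between 0.03 and 0.056 m), for 0.2 s.
2. every sample jar stands in a well (((horizontal distance between sample0_mid and well0 below 0.006 m and z of sample0_mid in the frame of well0 between -0.006 and 0.006 m) or (horizontal distance between sample0_mid and well1 below 0.006 m and z of sample0_mid in the frame of well1 between -0.006 and 0.006 m) or (horizontal distance between sample0_mid and well2 below 0.006 m and z of sample0_mid in the frame of well2 between -0.006 and 0.006 m) or (horizontal distance between sample0_mid and well3 below 0.006 m and z of sample0_mid in the frame of well3 between -0.006 and 0.006 m)) and angle between each of sample0_mid, sample1_mid, sample2_mid, sample3_mid's own z axis and vertical below 0.17 rad and ((horizontal distance between sample1_mid and well0 below 0.006 m and z of sample1_mid in the frame of well0 between -0.006 and 0.006 m) or (horizontal distance between sample1_mid and well1 below 0.006 m and z of sample1_mid in the frame of well1 between -0.006 and 0.006 m) or (horizontal distance between sample1_mid and well2 below 0.006 m and z of sample1_mid in the frame of well2 between -0.006 and 0.006 m) or (horizontal distance between sample1_mid and well3 below 0.006 m and z of sample1_mid in the frame of well3 between -0.006 and 0.006 m)) and ((horizontal distance between sample2_mid and well0 below 0.006 m and z of sample2_mid in the frame of well0 between -0.006 and 0.006 m) or (horizontal distance between sample2_mid and well1 below 0.006 m and z of sample2_mid in the frame of well1 between -0.006 and 0.006 m) or (horizontal distance between sample2_mid and well2 below 0.006 m and z of sample2_mid in the frame of well2 between -0.006 and 0.006 m) or (horizontal distance between sample2_mid and well3 below 0.006 m and z of sample2_mid in the frame of well3 between -0.006 and 0.006 m)) and ((horizontal distance between sample3_mid and well0 below 0.006 m and z of sample3_mid in the frame of well0 between -0.006 and 0.006 m) or (horizontal distance between sample3_mid and well1 below 0.006 m and z of sample3_mid in the frame of well1 between -0.006 and 0.006 m) or (horizontal distance between sample3_mid and well2 below 0.006 m and z of sample3_mid in the frame of well2 between -0.006 and 0.006 m) or (horizontal distance between sample3_mid and well3 below 0.006 m and z of sample3_mid in the frame of well3 between -0.006 and 0.006 m))), for 0.2 s.
3. the lid is shut, lying on the gasket (value of joint lid below 0.045 rad), for 0.2 s.
4. the T-handle is turned and the lid drawn tight (value of joint lid below 0.01 rad and value of joint latch above 1.2 rad), for 0.2 s.
At the end, for the whole second after the job is handed in: Every cold pack present lies flat in the drip tray (side by side, not stacked or propped on the rim), every sample jar present stands upright in a well on its floor, the lid is within 0.010 rad of fully tight and the T-handle has been turned at least 1.2 rad; all at rest (all of step 1 and all of step 2 and all of step 4 and linear speed of each of sample0, sample1, sample2, sample3, pack0, pack1 below 0.03 m/s); the robot touches nothing.
It fails at once if a bystander was pushed more than 4 cm or tipped over (distance of any of dish, stopper, glass0, glass1, glass2, jar from where it was at the start of the episode above 0.04 m or angle between any of dish, stopper, glass0, glass1, glass2, jar's own z axis and vertical above 0.6 rad).
Of pack0, pack1 only 1 to 2 are there at a start; the rules pass over those that are not, and their reading is None.
Of sample0, sample1, sample2, sample3 only 3 to 4 are there at a start; the rules pass over those that are not, and their reading is None.
At some moment in a run one of sample0, sample1, sample2, sample3 may be knocked a few centimetres aside while the robot is not near it.
Once in a run the grip may slacken for a moment while it holds something.
It also fails if it takes over 210 s, if anything falls off the work surface, if the arm or the gripper's body presses on something with over 40 N, if the wrist force passes 120 N, or if a joint passes its speed limit or range.

### The arm

A 7-joint arm with a two-finger parallel gripper is mounted at the origin on the work surface. World frame = base frame: x ahead of the robot, y to its left, z up, the work surface at z = 0. Lengths are in m, angles in rad, forces in N, time in s.
With the tool pointing down it reaches from about 0.4 to 0.85 m from the base axis. Payload 10.4 kg.
Tool frame: the origin (TCP) lies at the very end of the fingers, on their centre line; the grasp point (between the pads) lies 19 mm behind it; y points along the fingers, z is the direction in which the jaws open and shut, and the axes are right-handed (so a half turn about y gives the same grasp; the last joint's range is limited). The gripper opens to 85 mm and grips with 20 to 120 N. Pads are 22 mm wide; open, the fingers measure 114 mm over their backs; the gripper's body (76 mm by 85 mm) begins 54 mm behind the grasp point. The pads swing forward as they close: fully open they stand 13 mm farther back than shut.
Start: joints at [1.307, 0.332, -0.065, 1.46, 0.022, 1.35, -0.088], TCP at [0.149, -0.607, 0.231] pointing down, gripper open.
Joint ranges: [-2.6, 2.6], [-0.5, 2.12], [-1.47, 1.34], [0.16, 2.42], [-1.27, 4.41], [0.06, 2.06], [-2.6, 2.6]. Speed limits (rad/s): [2.22, 2.22, 2.79, 2.79, 3.14, 3.14, 3.14].

### API

Orientations are given as a unit quaternion [x, y, z, w].
In Python, from workcell import manip gives the robot as it stands.
- The arm moves only by the tool arm_command, never from a script. Its argument "commands" is a list that holds one entry, the list of rows, each a list of 6 numbers: the shift along the world's x, y, z in cm, then the turn, a rotation vector about the world's x, y, z in degrees. A call has 1 to 20 rows; each row is the pose to reach, as a shift and turn from the pose commanded when the call began; what a row does not reach only later rows make up. A row lasts 1/10 s, in which the tool goes at most 50 mm and 8.59 degrees, less where a joint would pass 70% of its speed; a pose out of reach is approached as far as the arm can. A call with a gripper value outside its range is refused whole. "claw" is the finger opening in cm, from 0 to 8.54, set as the call begins (left out, the last holds). The fingers move at their own pace and stop on an object; "newtons" is the grip in N (left out, the last holds). Time passes only in rows, so rows that repeat a pose let the fingers close. It gives the time, the measured TCP pose, the force and the opening at its end, in the units of the state.
- manip.get_obs(): the state, without advancing time (a new reading comes with each control period).
- manip.camera(name): name is "side" or "top"; returns a dict with "pixels" (400x640x3 uint8, blue, green, red), "depth" (400x640 float32, m along the optical axis (not along the pixel's ray), 0 where there is no reading), "K" (3x3 intrinsics, pixels), "k1" (the pictures are not rectified: a ray, as slopes to the right and down, at radius r is drawn at 1 + k1 r^2 times it, then the intrinsics apply), "rvec" (rotation vector, rad) and "tvec" (3), from world to camera coordinates, as OpenCV has them. Camera axes: x right, y down, z forward; pixel columns grow to the right and rows downward; lengths in m; the calibration is good to about 2 mm. A picture is of the moment at which its call begins.
- manip.hand_in(): hands the job in, once; it reports no verdict.
Trained networks look in the newest picture that a camera, given by its name, has taken for a name from the list of things; names that differ only in an ending like _2 or _b are one class to them, and where a whole thing is asked for, a point or a joint stands for the part that bears it (a point fixed in the world has none). Each returns a list of dicts, best first, with "p" (0 to 1); they miss things now and then, are a little off and sometimes report something else, mostly with a low value. They report only what shows in the picture. A call takes as long as a camera call. They do not tell look-alikes from the thing itself.
- manip.masks_of(camera, thing): "mask" (400x640 bool, what is visible of it) and "bbox" ([left, top, right, bottom] in pixels, round what is visible of it).
The state is a dict: "clock": time; "joint_pos": joint angles; "joint_velocities": joint speeds; "tau": joint torques, N m; "position": TCP position; "ee_rot": TCP orientation; "ft_force": force on the tool from outside, world axes, zero at the start; "torque": the same for the moment, N m; "grip_width": opening from 0.0 (shut) to 1.0 (fully open).
Only numpy, scipy, OpenCV 4.12 (cv2) and the standard library are available. Lean on these libraries where they do the work, as an engineer would, in place of code of your own. Each camera call takes 0.05 s, during which the arm holds its last target.

## Working session

There is one attempt and no reset: what is moved stays moved. The work goes in short steps, Python scripts to look and compute and a tool call to move; the robot and the scene stay as the last step left them, time stands still between calls to the robot, and variables do not carry over. Pictures are saved under pics/ and viewed, and the job is handed in when it is done.

Besides the shell and the picture viewer there is one more tool, called as name(argument=value, ...), one argument or row to a line, values as JSON. arm_command: Moves the arm, as the interface text tells. Its arguments: {"type":"object","properties":{"commands":{"type":"array"},"claw":{"type":"number"},"newtons":{"type":"number"}},"required":["commands"]}

```bash
ls -la; mkdir -p pics
cat > h.py <<'E'
import numpy as np, cv2
from workcell import manip
def cap(name, png=None):
    c=manip.camera(name)
    if png: cv2.imwrite('pics/'+png, c['pixels'])
    return c
def unproj(c,u,v,d):
    K=np.array(c['K']); x=(np.asarray(u)-K[0,2])/K[0,0]; y=(np.asarray(v)-K[1,2])/K[1,1]
    xd,yd=x,y; k=float(c['k1'])
    for _ in range(20):
        r2=x*x+y*y; x=xd/(1+k*r2); y=yd/(1+k*r2)
    P=np.stack([x*d,y*d,np.asarray(d)*np.ones_like(x)],-1)
    R=cv2.Rodrigues(np.array(c['rvec'],float))[0]
    return (P-np.array(c['tvec']).ravel())@R
def proj(c,P):
    R=cv2.Rodrigues(np.array(c['rvec'],float))[0]
    p=np.atleast_2d(P)@R.T+np.array(c['tvec']).ravel()
    x=p[:,0]/p[:,2]; y=p[:,1]/p[:,2]; s=1+float(c['k1'])*(x*x+y*y); K=np.array(c['K'])
    return np.stack([K[0,0]*x*s+K[0,2],K[1,1]*y*s+K[1,2]],-1)
def cloud(c):
    v,u=np.mgrid[0:400,0:640]
    return unproj(c,u.astype(float),v.astype(float),c['depth'].astype(float))
E
python3 - <<'E'
from h import *
for n in('top','side'):
    c=cap(n,n+'0.png'); print(n,c['K'],c['k1'],c['rvec'],c['tvec'], (c['depth']>0).mean())
print(manip.get_obs())
E
```

```text
total 12
drwxr-xr-x  3 agent agent 4096 Dec  6 17:01 .
drwxr-xr-x 23 root  root  4096 Dec  6 17:01 ..
drwxr-xr-x  2 agent agent 4096 Dec  6 17:01 pics
top [[381.75975912   0.         317.79773571]
 [  0.         381.75975912 203.96971348]
 [  0.           0.           1.        ]] -0.06238533204557911 [ 2.17036869 -2.12740673  0.12282319] [-0.01727153  0.5134082   1.15415577] 0.99604296875
side [[417.45434851   0.         317.46909515]
 [  0.         417.45434851 196.99284   ]
 [  0.           0.           1.        ]] 0.028629769903405655 [ 0.84468897 -2.38676229  1.28588694] [0.37533861 0.29593073 1.01491085] 0.99590625
{'clock': 0.1, 'joint_pos': array([ 1.30736921,  0.33281127, -0.06468501,  1.46082945,  0.02160842,
        1.34992029, -0.0885143 ]), 'joint_velocities': array([ 7.30308170e-04, -6.09927272e-04,  1.24733527e-03, -2.38590146e-03,
       -6.20659329e-04,  1.98934859e-05,  2.76435671e-04]), 'tau': array([ 1.89650556e-03, -6.26745701e+01,  4.94374428e-02, -3.92425060e+01,
        1.62572041e-02,  6.93257694e-03, -3.59646879e-05]), 'position': array([ 0.14897311, -0.60664589,  0.23060716]), 'ee_rot': array([-0.08501551,  0.70242991, -0.70154379,  0.08485812]), 'ft_force': array([-0.2768123,  0.182715 , -0.9952648]), 'torque': array([-0.00985833, -0.03047168,  0.00120451]), 'grip_width': 0.9987304757847526}
```

View pics/top0.png

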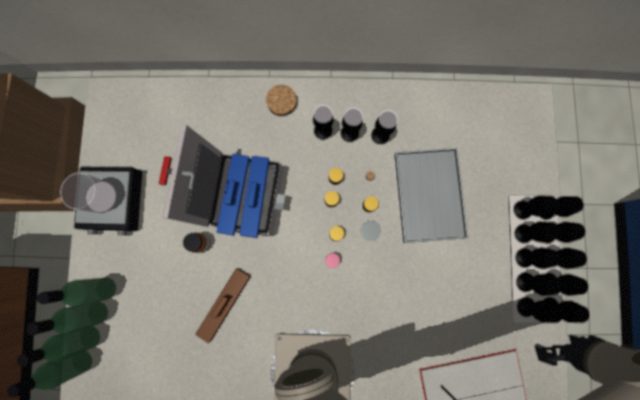

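View pics/side0.png

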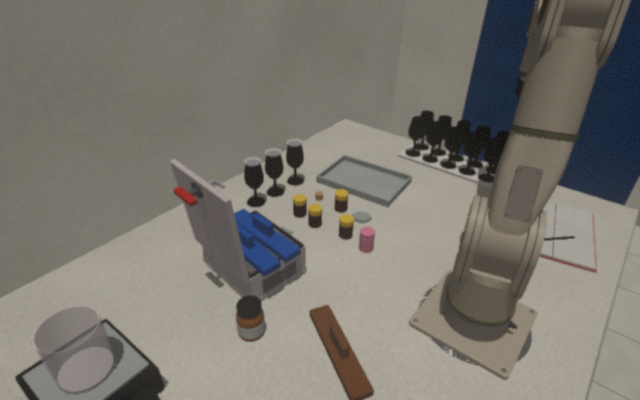

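Run:
```python
from h import *
from scipy.spatial.transform import Rotation as R
print(R.from_quat(manip.get_obs()['ee_rot']).as_matrix().round(3))
for n in('top','side'):
    c=cap(n); X=cloud(c)
    np.save(f'pics/x_{n}.npy',X)
    for t in ['sample0_mid','pack0_grip','stopper','dish','glass0','jar','lid','latch_grip','chest']:
        for r in manip.masks_of(n,t):
            m=r['mask']; p=X[m]; b=c['pixels'][m].mean(0)
            if r['p']>0.2: print(n,t,round(r['p'],2),np.round(r['bbox']),m.sum(),'med',np.median(p,0).round(3),'zmax',np.percentile(p[:,2],95).round(3),'bgr',b.round())
```

```text
[[-0.971 -0.     0.238]
 [-0.238  0.001 -0.971]
 [ 0.    -1.    -0.001]]
top sample0_mid 0.7 [362. 194. 377. 211.] 207 med [ 0.515 -0.165  0.065] zmax 0.069 bgr [ 81. 157. 187.]
top pack0_grip 0.7 [219. 153. 249. 236.] 1491 med [0.521 0.237 0.117] zmax 0.154 bgr [129.  74.  45.]
top pack0_grip 0.57 [194. 268. 252. 344.] 1457 med [0.2   0.275 0.022] zmax 0.059 bgr [ 62.  80. 108.]
top dish 0.69 [358. 222. 381. 241.] 342 med [ 0.437 -0.172  0.013] zmax 0.018 bgr [146. 150. 146.]
top glass0 0.89 [372. 112. 398. 144.] 659 med [ 0.738 -0.202  0.137] zmax 0.161 bgr [76. 76. 79.]
top glass0 0.64 [310. 104. 333. 142.] 660 med [ 0.75  -0.018  0.135] zmax 0.161 bgr [80. 80. 83.]
top glass0 0.58 [342. 110. 362. 140.] 636 med [ 0.742 -0.102  0.139] zmax 0.161 bgr [77. 78. 81.]
top glass0 0.52 [160. 125. 284. 236.] 6564 med [0.539 0.305 0.195] zmax 0.338 bgr [71. 71. 76.]
top jar 0.81 [184. 232. 210. 252.] 483 med [0.386 0.352 0.088] zmax 0.093 bgr [49. 53. 59.]
top lid 0.82 [157. 121. 224. 227.] 4162 med [0.543 0.314 0.264] zmax 0.338 bgr [69. 70. 77.]
top latch_grip 0.66 [158. 153. 196. 190.] 3
[... 1669 characters left out ...]
de lid 0.66 [170. 160. 249. 287.] 4170 med [0.524 0.329 0.251] zmax 0.339 bgr [ 88.  91. 102.]
side lid 0.39 [335. 190. 350. 208.] 291 med [ 0.51  -0.158  0.046] zmax 0.069 bgr [ 54.  89. 106.]
side latch_grip 0.54 [172. 178. 227. 208.] 412 med [0.547 0.361 0.314] zmax 0.32 bgr [ 65.  69. 118.]
side latch_grip 0.51 [339. 213. 352. 242.] 349 med [ 0.416 -0.052  0.049] zmax 0.069 bgr [ 57.  93. 110.]
side latch_grip 0.43 [235. 209. 300. 263.] 1378 med [0.494 0.187 0.116] zmax 0.153 bgr [112.  66.  45.]
side chest 0.82 [171. 158. 307. 301.] 6620 med [0.499 0.319 0.166] zmax 0.338 bgr [86. 89. 97.]
side chest 0.23 [236. 211. 301. 265.] 1446 med [0.495 0.187 0.116] zmax 0.153 bgr [111.  67.  46.]
```

```bash
cat > meas.py <<'E'
from h import *
import sys
def blobs(c,X,cond,amin=30):
    n,l,st,ce=cv2.connectedComponentsWithStats(cond.astype(np.uint8))
    return [(l==i) for i in range(1,n) if st[i,4]>=amin]
def hsv(c): return cv2.cvtColor(c['pixels'],cv2.COLOR_BGR2HSV).astype(int)
def rect(p):
    r=cv2.minAreaRect((p[:,:2]*1000).astype(np.float32)); return np.round(r[0],1),np.round(r[1],1),round(r[2],1)
def jars(c,X):
    H=hsv(c); out=[]
    m=(H[...,0]>12)&(H[...,0]<35)&(H[...,1]>130)&(H[...,2]>90)&(X[...,2]>.03)
    for b in blobs(c,X,m,25):
        p=X[b]; v,u=np.where(b); q=p[p[:,2]>np.percentile(p[:,2],60)-.006]
        (cx,cy),r=cv2.minEnclosingCircle((q[:,:2]*1000).astype(np.float32))
        out.append((np.round([u.mean(),v.mean()]),b.sum(),np.round(q.mean(0)*1000,1),(round(cx,1),round(cy,1)),round(2*r,1)))
    return out
E
python3 - <<'E'
from meas import *
for n in('top','side'):
    c=cap(n); X=cloud(c); H=hsv(c)
    print(n)
    for j in jars(c,X): print(' jar',*j)
    m=(H[...,0]>100)&(H[...,0]<130)&(H[...,1]>110)&(X[...,2]>.09)&(X[...,2]<.2)
    for b in blobs(c,X,m,60):
        p=X[b]; s=p[(p[:,2]<.125)&(p[:,2]>.11)]; r=p[p[:,2]>.145]
        print(' pack',len(p),'slab',len(s),rect(s) if len(s)>5 else '', np.median(s[:,2]) if len(s) else '','rib',len(r),r.mean(0).round(4) if len(r) else '',rect(r) if len(r)>4 else '')
    m=(H[...,0]<8)|(H[...,0]>172); m=m&(H[...,1]>130)&(X[...,2]>.05)
    for b in blobs(c,X,m,25): p=X[b]; print(' red',len(p),p.mean(0).round(3),p.min(0).round(3),p.max(0).round(3))
    if n=='top':
        m=(abs(X[...,2]-.028)<.008); 
        v,u=np.mgrid[0:400,0:640]; m&=(u>385)&(u<475)&(v>140)&(v<250)
        for b in blobs(c,X,m,60): print(' trayrim',rect(X[b]),np.median(X[b][:,2]))
        m=(abs(X[...,2]-.095)<.012)&(u<300)&(u>195)&(v>120)&(v<250)
        for b in blobs(c,X,m,60): print(' rim',b.sum(),rect(X[b]),np.median(X[b][:,2]))
E
python3 - <<'E'
import cv2
a=cv2.imread('pics/top0.png')
cv2.imwrite('pics/topz.png',cv2.resize(a[90:280,150:480],None,fx=2.4,fy=2.4,interpolation=2))
E
```

```text
top
 jar [336. 175.] 150 [599.4 -59.8  74.7] (490.4, -45.8) 259.1
 jar [332. 198.] 152 [526.1 -48.1  82. ] (455.0, -40.3) 187.5
 jar [370. 204.] 153 [ 514.8 -167.1   65.8] (515.3, -166.9) 40.5
 jar [336. 233.] 144 [422.1 -64.6  81.9] (401.7, -50.0) 93.4
 pack 2826 slab 2335 (array([526.6, 211.5]), array([118.7, 236.3]), 83.0) 0.11669690047990605 rib 317 [0.5259 0.2105 0.1532] (array([526.9, 210.7]), array([82.3, 67.1]), 85.3)
 red 174 [0.553 0.363 0.314] [0.519 0.352 0.309] [0.586 0.376 0.318]
 trayrim (array([ 552.6, -362.9]), array([289.9, 202.4]), 5.7) 0.026363540442781448
 rim 527 (array([541.8, 287.7]), array([ 34.5, 224.9]), 80.7) 0.09531167552213254
 rim 468 (array([523.8, 139.3]), array([ 36.1, 217.3]), 82.6) 0.09792974555560996
 rim 74 (array([388.2, 342.8]), array([44.2, 15.2]), 4.2) 0.08941122782923676
side
 jar [341. 195.] 120 [ 514.4 -165.6   67.1] (514.2, -167.4) 46.2
 jar [299. 200.] 118 [591.  -46.2  75.6] (240.8, 346.7) 1120.7
 jar [315. 210.] 129 [528.3 -45.3  67. ] (529.5, -47.0) 40.6
 jar [346. 220.] 142 [421.  -61.   66.6] (422.5, -63.1) 40.4
 jar [248. 321.] 59 [363.3 388.3  77.9] (137.1, 580.8) 646.5
 pack 891 slab 128 (array([  525.3, -1575.7]), array([230.8,  35.1]), 1.7) 0.11767207258834608 rib 454 [ 0.5228 -1.5767  0.1726] (array([  529.1, -1576.3]), array([224.9,  37.5]), 1.3)
 pack 1155 slab 153 (array([  -29.4, -1575.9]), array([ 34.8, 186.4]), 85.8) 0.11710923387270904 rib 564 [-0.0175 -1.5756  0.172 ] (array([  -19.5, -1576.1]), array([ 41.4, 180.7]), 87.3)
 pack 2214 slab 1562 (array([525.3, 212. ]), array([121.3, 238.8]), 84.1) 0.1161538418193453 rib 281 [0.521  0.2098 0.1518] (array([527.5, 210.5]), array([85.9, 70.8]), 84.7)
 red 199 [0.543 0.371 0.319] [-0.123  0.355  0.303] [0.59  0.773 0.804]
```

View pics/topz.png

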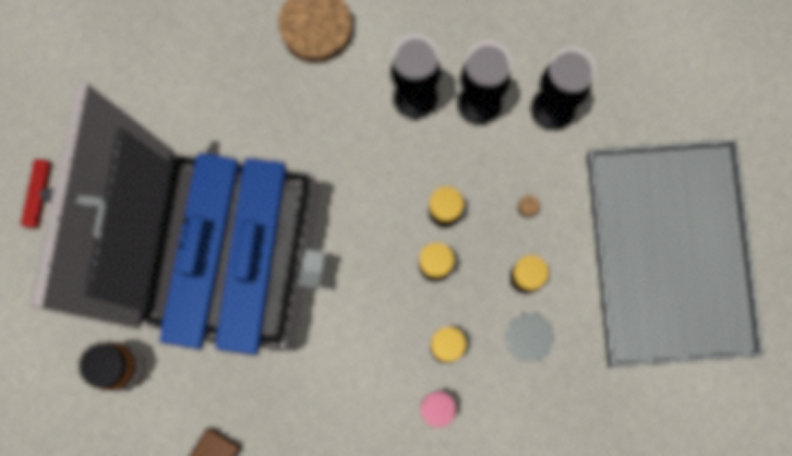

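```bash
cat >> meas.py <<'E'
def ray_at_z(c,u,v,z):
    a=unproj(c,np.array([float(u)]),np.array([float(v)]),np.array([.5]))[0]; b=unproj(c,np.array([float(u)]),np.array([float(v)]),np.array([1.]))[0]
    return a+(b-a)*(z-a[2])/(b[2]-a[2])
def jars2(c,X,ztop=.066):
    # jars by cap pixels; median-based robust
    H=hsv(c); out=[]
    m=(H[...,0]>12)&(H[...,0]<35)&(H[...,1]>130)&(H[...,2]>90)
    for b in blobs(c,X,m,25):
        v,u=np.where(b); p=X[b]; zm=np.median(p[:,2]); q=p[abs(p[:,2]-zm)<.01]; q=q[abs(q-np.median(q,0)).max(1)<.03]
        t=q[q[:,2]>np.percentile(q[:,2],50)-.004]
        mid=(t[:,:2].max(0)+t[:,:2].min(0))/2
        out.append(((u.mean().round(),v.mean().round()),len(t),'zmed',round(zm*1000),'med',np.round(np.median(t,0)*1000),'mid',np.round(mid*1000),'ext',np.round(np.ptp(t[:,:2],0)*1000),'ray',np.round(ray_at_z(c,u.mean(),v.mean(),ztop)*1000)))
    return out
E
python3 - <<'E'
from meas import *
for n in('top','side'):
    c=cap(n); X=cloud(c); H=hsv(c); v,u=np.mgrid[0:400,0:640]
    print(n)
    for j in jars2(c,X): print(' jar',*j)
    m=(X[...,2]>.144)&(X[...,2]<.162)&(X[...,0]>.4)&(X[...,0]<.65)&(X[...,1]>.14)&(X[...,1]<.27)
    for b in blobs(c,X,m,40): p=X[b]; print(' rib',len(p),rect(p),p.mean(0).round(4))
    # slabs
    m=(X[...,2]>.108)&(X[...,2]<.125)&(X[...,0]>.38)&(X[...,0]<.68)&(X[...,1]>.12)&(X[...,1]<.29)&(H[...,0]>95)&(H[...,0]<130)&(H[...,1]>100)
    m=cv2.erode(m.astype(np.uint8),np.ones((2,2)))
    for b in blobs(c,X,m,60): p=X[b]; print(' slab',len(p),rect(p),np.median(p[:,2]))
E
```

```text
top
 jar (np.float64(336.0), np.float64(175.0)) 128 zmed 65 med [602. -61.  66.] mid [602. -61.] ext [37. 37.] ray [599. -60.  66.]
 jar (np.float64(332.0), np.float64(198.0)) 138 zmed 66 med [528. -49.  66.] mid [529. -49.] ext [37. 39.] ray [527. -49.  66.]
 jar (np.float64(370.0), np.float64(204.0)) 134 zmed 65 med [ 515. -168.   66.] mid [ 515. -167.] ext [37. 40.] ray [ 513. -166.   66.]
 jar (np.float64(337.0), np.float64(233.0)) 138 zmed 66 med [423. -67.  66.] mid [423. -65.] ext [36. 39.] ray [423. -65.  66.]
 rib 167 (array([528.9, 241. ]), array([19.4, 67. ]), 81.1) [0.5288 0.2398 0.153 ]
 rib 161 (array([523.6, 179.5]), array([18.3, 67.4]), 84.3) [0.5231 0.179  0.1528]
 slab 984 (array([528.1, 238.8]), array([ 49.7, 231.9]), 80.9) 0.1167251693895886
 slab 1040 (array([521.8, 177.3]), array([ 48.3, 230.4]), 84.1) 0.11669369180366161
side
 jar (np.float64(341.0), np.float64(195.0)) 78 zmed 66 med [ 515. -166.   67.] mid [ 517. -169.] ext [41. 41.] ray [ 510. -160.   66.]
 jar (np.float64(299.0), np.float64(200.0)) 76 zmed 66 med [600. -56.  67.] mid [601. -56.] ext [38. 36.] ray [595. -50.  66.]
 jar (np.float64(315.0), np.float64(210.0)) 84 zmed 67 med [528. -45.  68.] mid [528. -46.] ext [40. 41.] ray [524. -39.  66.]
 jar (np.float64(346.0), np.float64(220.0)) 95 zmed 66 med [422. -61.  67.] mid [422. -64.] ext [39. 40.] ray [418. -56.  66.]
 jar (np.float64(249.0), np.float64(321.0)) 52 zmed 65 med [369. 381.  65.] mid [372. 375.] ext [29. 36.] ray [369. 380.  66.]
 rib 156 (array([525.8, 179.1]), array([18.1, 72.3]), 81.5) [0.5225 0.1808 0.1516]
 rib 136 (array([527.7, 242.2]), array([18.4, 67.4]), 80.6) [0.5206 0.2442 0.1517]
 slab 850 (array([521.6, 181.2]), array([ 50.9, 236.4]), 84.2) 0.11605398331990377
 slab 549 (array([466.1, 252.3]), array([ 50.1, 110.2]), 81.0) 0.11619300913992851
```

arm_command(
  commands=[
    [[10,5,6,0,0,0],[15,10,10,0,0,0],[20,14,12,0,0,0],[24,18,12,0,0,-4],[28,22,12,0,0,-8],[31,27,12,0,0,-12],[33,32,12,0,0,-16],[35,37,12,0,0,-19.6],[36,42,12,0,0,-19.6],[37,47,12,0,0,-19.6],[37.4,52,12,0,0,-19.6],[37.4,57,12,0,0,-19.6],[37.4,62,12,0,0,-19.6],[37.4,67,12,0,0,-19.6],[37.4,72,12,0,0,-19.6],[37.4,75,10,0,0,-19.6],[37.4,78.6,5,0,0,-19.6],[37.4,78.6,2,0,0,-19.6],[37.4,78.6,0,0,0,-19.6],[37.4,78.6,0,0,0,-19.6]],
  ],
  claw=4.5,
  newtons=100,
)

```text
clock: 3.3
position: [0.5223, 0.1814, 0.2297]
ee_rot: [0.035, 0.706, -0.706, -0.035]
ft_force: [1.0, -1.7, -0.5]
grip_width: 0.528
```

arm_command(
  commands=[
    [[0,0,-4,0,0,0],[0,0,-7,0,0,0],[0,0,-9,0,0,0],[0,0,-10.7,0,0,0],[0,0,-10.7,0,0,0],[0,0,-10.7,0,0,0]],
  ],
)

```text
clock: 3.9
position: [0.5232, 0.1791, 0.1249]
ee_rot: [0.036, 0.706, -0.706, -0.036]
ft_force: [0.3, 0.1, 0.3]
grip_width: 0.526
```

Run:
```python
from h import *
c=cap('top','t1.png'); d=cap('side','s1.png')
o=manip.get_obs(); print(o['position'],o['ft_force'])
a=c['pixels'][110:260,150:330]; b=d['pixels'][130:300,150:350]
cv2.imwrite('pics/z1.png',np.hstack([cv2.resize(a,(400,333)),cv2.resize(b,(392,333))]))
```

```text
[0.5237128  0.17930479 0.12558023] [ 0.17630298 -0.24913456  0.62752862]
```

View pics/z1.png

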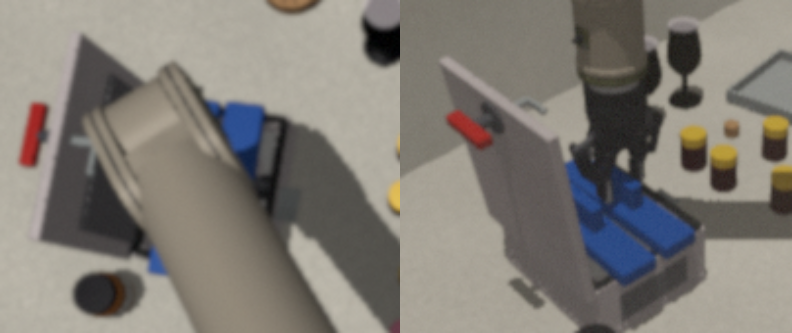

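arm_command(
  commands=[
    [[0,0,0,0,0,0],[0,0,0,0,0,0],[0,0,0,0,0,0],[0,0,0,0,0,0],[0,0,0,0,0,0],[0,0,0,0,0,0],[0,0,1,0,0,0],[0,0,3,0,0,0],[0,0,6,0,0,0],[0,0,6,0,0,0]],
  ],
  claw=0,
  newtons=110,
)

```text
clock: 5.0
position: [0.5246, 0.18, 0.1884]
ee_rot: [0.038, 0.707, -0.706, -0.034]
ft_force: [0.3, 0.5, -3.2]
grip_width: 0.195
```

arm_command(
  commands=[
    [[0,-2,0,0,0,0],[0,-5,0,0,0,0],[0,-9,0,0,0,1],[0,-13,0,0,0,2],[0,-17,0,0,0,3],[0,-21,0,0,0,4],[0,-25,0,0,0,5],[0,-29,0,0,0,6],[0,-33,0,0,0,7],[0,-37,0,0,0,8],[0,-41,0,0,0,9],[0.5,-45,0,0,0,10],[1,-49,0,0,0,11],[2,-53,0,0,0,11.5],[3,-56,0,0,0,11.5],[3.3,-58,0,0,0,11.5],[3.3,-58,0,0,0,11.5],[3.3,-58,0,0,0,11.5]],
  ],
)

```text
clock: 6.8
position: [0.5557, -0.4005, 0.1832]
ee_rot: [-0.035, 0.707, -0.706, 0.035]
ft_force: [0.1, 0.5, -3.0]
grip_width: 0.195
```

Run:
```python
from h import *
c=cap('top','t2.png')
o=manip.get_obs(); print(o['position'],o['ft_force'],o['grip_width'])
cv2.imwrite('pics/z2.png',cv2.resize(c['pixels'][100:280,280:500],None,fx=2.8,fy=2.8))
```

```text
[ 0.55607868 -0.39974779  0.18367277] [-0.99815357  0.20295727 -4.12060192] 0.18921363203000857
```

View pics/z2.png

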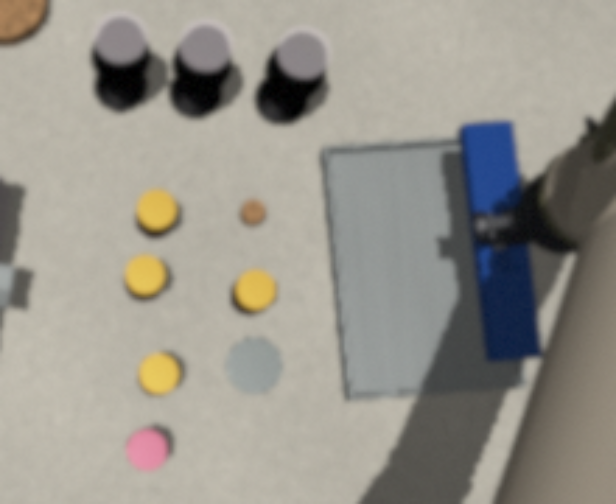

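arm_command(
  commands=[
    [[0,0,-4,0,0,0],[0,0,-8,0,0,0],[0,0,-11.5,0,0,0],[0,0,-13.5,0,0,0],[0,0,-14.4,0,0,0],[0,0,-14.8,0,0,0],[0,0,-14.8,0,0,0],[0,0,-14.8,0,0,0]],
  ],
)

```text
clock: 7.65
position: [0.5569, -0.4013, 0.038]
ee_rot: [0.035, -0.706, 0.707, -0.036]
ft_force: [0.7, 1.2, -3.0]
grip_width: 0.19
```

arm_command(
  commands=[
    [[0,0,-0.4,0,0,0],[0,0,-0.4,0,0,0],[0,0,-0.4,0,0,0]],
  ],
)

```text
clock: 7.95
position: [0.5573, -0.4018, 0.0353]
ee_rot: [0.034, -0.705, 0.707, -0.036]
ft_force: [-3.3, 1.6, 10.2]
grip_width: 0.187
```

Touching. Release and rise.

arm_command(
  commands=[
    [[0,0,0,0,0,0],[0,0,0,0,0,0],[0,0,0,0,0,0],[0,0,0,0,0,0],[0,0,5,0,0,0],[0,0,10,0,0,0],[0,0,15,0,0,0],[0,0,20,0,0,0],[-2,5,20,0,0,0],[-2,10,20,0,0,-5],[-3,15,20,0,0,-10],[-3,20,20,0,0,-14.5],[-3,25,20,0,0,-14.5],[-3,30,20,0,0,-14.5],[-3,35,20,0,0,-14.5],[-3,40,20,0,0,-14.5],[-3,40,20,0,0,-14.5]],
  ],
  claw=4.5,
)

```text
clock: 9.65
position: [0.5256, 0.0066, 0.233]
ee_rot: [0.051, 0.706, -0.705, -0.05]
ft_force: [0.2, -1.0, 0.1]
grip_width: 0.529
```

```bash
cat > look.py <<'E'
from meas import *
import sys
tag=sys.argv[1]
c=cap('top',f't{tag}.png'); d=cap('side',f's{tag}.png'); X=cloud(c)
o=manip.get_obs(); print(o['clock'],o['position'],o['ft_force'],o['grip_width'])
for j in jars2(c,X): print(' jar',*j)
H=hsv(c)
m=(H[...,0]>95)&(H[...,0]<130)&(H[...,1]>100)&(X[...,2]>.01)&(X[...,2]<.17)&(X[...,0]>.3)&(X[...,0]<.75)&(X[...,1]>-.5)&(X[...,1]<.35)
for b in blobs(c,X,m,100):
    p=X[b]; zs=np.median(p[:,2]); s=p[abs(p[:,2]-zs)<.007]; r=p[(p[:,2]>zs+.028)&(p[:,2]<zs+.045)]
    print(' pack',len(p),'slab z',zs.round(4),rect(s),'rib',len(r),rect(r) if len(r)>5 else '')
a=c['pixels'][90:280,150:480]; b=d['pixels'][110:350,150:420]
cv2.imwrite(f'pics/z{tag}.png',np.hstack([cv2.resize(a,(460,265)),cv2.resize(b,(330,293))[:265]]))
E
python3 look.py 3
```

```text
9.75 [0.52604813 0.00057488 0.23255703] [ 0.09361422 -1.35617423 -0.55179886] 0.5292224604450768
 jar (np.float64(371.0), np.float64(204.0)) 137 zmed 65 med [ 515. -168.   65.] mid [ 516. -167.] ext [37. 40.] ray [ 514. -167.   66.]
 pack 1458 slab z 0.1169 (array([530.3, 241.4]), array([ 52.9, 236.6]), 81.9) rib 163 (array([529. , 241.1]), array([19.7, 67.2]), 80.7)
 pack 1189 slab z 0.0266 (array([ 558.1, -399.7]), array([236.7,  50.4]), 5.6) rib 146 (array([ 558.9, -398.2]), array([66.2, 20.1]), 3.5)
```

View pics/z3.png

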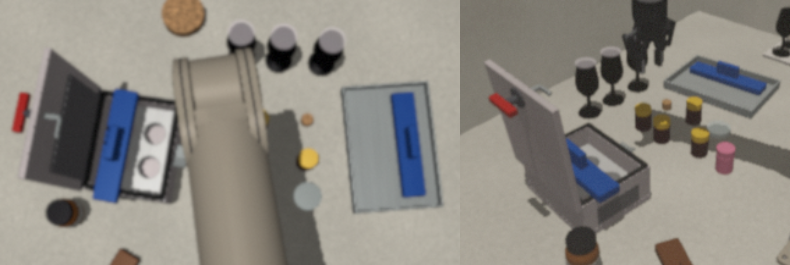

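arm_command(
  commands=[
    [[0,4,0,0,0,0],[0,8,0,0,0,0],[0,12,0,0,0,0],[0,16,0,0,0,0],[0.2,20,0,0,0,0],[0.3,23,0,0,0,0],[0.3,24.1,-1,0,0,0],[0.3,24.1,-4,0,0,0],[0.3,24.1,-7,0,0,0],[0.3,24.1,-9,0,0,0],[0.3,24.1,-10.7,0,0,0],[0.3,24.1,-10.7,0,0,0],[0.3,24.1,-10.7,0,0,0]],
  ],
)

```text
clock: 11.05
position: [0.5297, 0.2384, 0.1253]
ee_rot: [-0.055, -0.705, 0.705, 0.055]
ft_force: [0.9, -1.2, 0.3]
grip_width: 0.528
```

arm_command(
  commands=[
    [[0,0.2,0,0,0,0],[0,0.2,0,0,0,0],[0,0.2,0,0,0,0],[0,0.2,0,0,0,0],[0,0.2,0,0,0,0],[0,0.2,0,0,0,0],[0,0.2,0,0,0,0],[0,0.2,1,0,0,0],[0,0.2,3,0,0,0],[0,0.2,6,0,0,0],[0,0.2,6,0,0,0]],
  ],
  claw=0,
)

```text
clock: 12.15
position: [0.5306, 0.2433, 0.1897]
ee_rot: [0.056, 0.706, -0.704, -0.052]
ft_force: [-0.0, 0.9, -2.0]
grip_width: 0.19
```

arm_command(
  commands=[
    [[0,-2,0,0,0,0],[0,-5,0,0,0,0],[0,-9,0,0,0,1],[0,-13,0,0,0,2],[0,-17,0,0,0,4],[0,-21,0,0,0,6],[0,-25,0,0,0,8],[0,-29,0,0,0,10],[0,-33,0,0,0,11],[0,-37,0,0,0,12],[0,-41,0,0,0,13],[0.5,-45,0,0,0,14.5],[1,-49,0,0,0,14.5],[1.5,-52,0,0,0,14.5],[1.9,-55,0,0,0,14.5],[1.9,-56.7,0,0,0,14.5],[1.9,-56.7,0,0,0,14.5],[1.9,-56.7,0,0,0,14.5]],
  ],
)

```text
clock: 13.95
position: [0.548, -0.3239, 0.185]
ee_rot: [-0.035, 0.707, -0.706, 0.035]
ft_force: [1.4, 0.0, -2.2]
grip_width: 0.186
```

```bash
python3 look.py 4
```

```text
14.05 [ 0.54843845 -0.32309409  0.18537126] [-0.54519787  0.02520858 -2.37681658] 0.1889050069775542
 jar (np.float64(336.0), np.float64(175.0)) 121 zmed 65 med [600. -61.  66.] mid [601. -61.] ext [35. 37.] ray [598. -60.  66.]
 jar (np.float64(332.0), np.float64(198.0)) 139 zmed 65 med [528. -47.  65.] mid [529. -49.] ext [37. 39.] ray [527. -49.  66.]
 jar (np.float64(370.0), np.float64(204.0)) 134 zmed 66 med [ 515. -168.   66.] mid [ 516. -167.] ext [37. 40.] ray [ 513. -166.   66.]
 jar (np.float64(337.0), np.float64(233.0)) 142 zmed 66 med [423. -65.  66.] mid [423. -65.] ext [36. 39.] ray [423. -65.  66.]
 pack 101 slab z 0.0506 (array([ 538.8, -393. ]), array([34.2,  9.6]), 24.6) rib 0
```

View pics/z4.png

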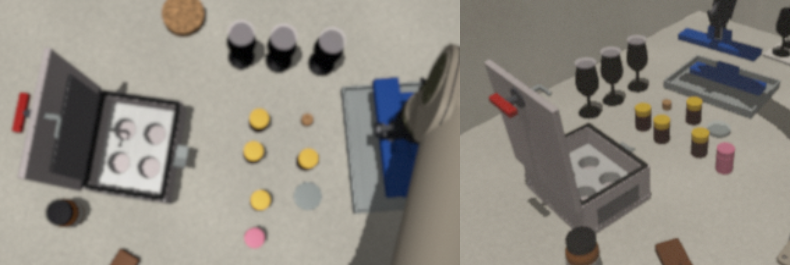

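arm_command(
  commands=[
    [[0,0,-4,0,0,0],[0,0,-8,0,0,0],[0,0,-11.5,0,0,0],[0,0,-13.5,0,0,0],[0,0,-14.4,0,0,0],[0,0,-14.9,0,0,0],[0,0,-15.2,0,0,0],[0,0,-15.2,0,0,0],[0,0,-15.2,0,0,0]],
  ],
)

```text
clock: 14.95
position: [0.5487, -0.3243, 0.0366]
ee_rot: [0.035, -0.706, 0.706, -0.036]
ft_force: [-9.3, 5.5, 13.6]
grip_width: 0.188
```

Run:
```python
from meas import *
c=cap('top'); X=cloud(c); H=hsv(c); v,u=np.mgrid[0:400,0:640]
box=(u<305)&(u>180)&(v>120)&(v<250)
m=(abs(X[...,2]-.097)<.010)&box
for b in blobs(c,X,m,60): print(' rim',b.sum(),rect(X[b]),np.median(X[b][:,2]))
m=(abs(X[...,2]-.048)<.008)&(X[...,0]>.4)&(X[...,0]<.65)&(X[...,1]>.12)&(X[...,1]<.29)
for b in blobs(c,X,m,100): print(' rack',b.sum(),rect(X[b]),np.median(X[b][:,2]),X[b].mean(0))
m=(X[...,2]<.035)&(X[...,2]>.002)&(X[...,0]>.4)&(X[...,0]<.65)&(X[...,1]>.12)&(X[...,1]<.29)
for b in blobs(c,X,m,15):
    p=X[b]; q=p[:,:2].astype(np.float32)*1000; (cx,cy),r=cv2.minEnclosingCircle(q); print(' well',b.sum(),np.median(p,0).round(4),(round(cx,1),round(cy,1)),round(r,1))
cv2.imwrite('pics/z5.png',cv2.resize(c['pixels'][115:255,150:310],None,fx=4,fy=4,interpolation=2))
```

```text
rim 1357 (array([532.8, 211.6]), array([181.4, 224.9]), 82.2) 0.09617451657841802
 rim 253 (array([388.9, 363.1]), array([47.4, 56.8]), 1.4) 0.09006714440365585
 rack 2033 (array([535.4, 214.1]), array([142.3, 186.4]), 82.2) 0.04785358510730084 [0.53653823 0.2157184  0.04780815]
 well 149 [0.5791 0.2439 0.0153] (577.5, 242.4) 22.4
 well 152 [0.5702 0.1764 0.0154] (569.9, 175.0) 22.8
 well 166 [0.5044 0.2554 0.0155] (503.4, 250.7) 23.8
 well 175 [0.496  0.1874 0.0156] (493.7, 184.4) 23.7
 well 44 [0.4508 0.1312 0.0174] (456.5, 134.7) 42.6
 well 15 [0.4169 0.2189 0.0036] (415.5, 220.6) 15.1
 well 15 [0.4112 0.1932 0.0029] (408.2, 191.7) 12.7
 well 16 [0.4104 0.1584 0.0028] (408.9, 159.8) 14.6
```

View pics/z5.png

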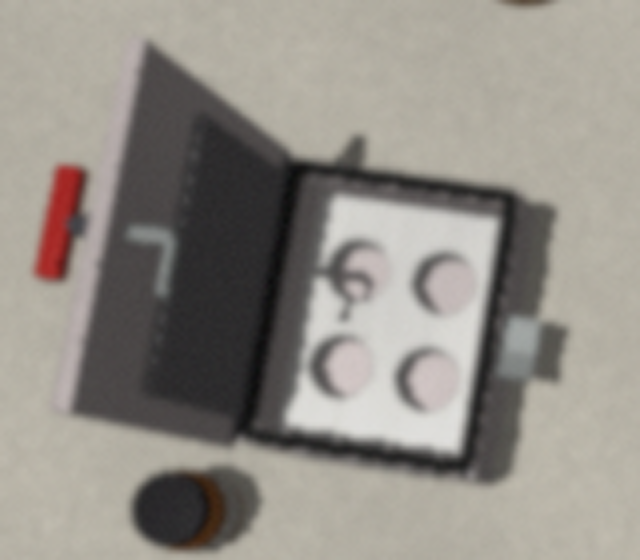

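Run:
```python
from meas import *
for n in('top','side'):
    c=cap(n); X=cloud(c); 
    R=cv2.Rodrigues(np.array(c['rvec'],float))[0]; C=-R.T@np.array(c['tvec']).ravel(); print(n,'cam',C.round(3))
    t=(.048-C[2])/(X[...,2]-C[2]); Y=C+(X-C)*t[...,None]   # ray at mouth plane
    m=(X[...,2]<.044)&(X[...,2]>0)
    ch=np.array([532.8,211.6])/1000; a=np.deg2rad(-7.8); ex=np.array([np.cos(a),np.sin(a)]); ey=np.array([-ex[1],ex[0]])
    for i,(x,y) in enumerate([(-38,-34),(-38,34),(38,-34),(38,34)]):
        p=ch+(x*ex+y*ey)/1000
        for it in range(3):
            s=m&(np.linalg.norm(Y[...,:2]-p,axis=-1)<.029)
            q=Y[s][:,:2]; p=(q.max(0)+q.min(0))/2
        print(i,s.sum(),'mouth',(p*1000).round(1),'mean',(q.mean(0)*1000).round(1),'ext',(np.ptp(q,axis=0)*1000).round(1),'model',((ch+(x*ex+y*ey)/1000)*1000).round(1))
```

```text
top cam [ 0.363 -0.025  1.21 ]
0 193 mouth [494.  182.8] mean [492.7 182.3] ext [46.8 49.6] model [490.5 183.1]
1 181 mouth [499.  249.4] mean [500.9 248.6] ext [52.5 46. ] model [499.8 250.4]
2 178 mouth [567.7 173.2] mean [567.1 172.5] ext [50.1 56.2] model [565.8 172.8]
3 177 mouth [572.7 236.3] mean [573.3 238.2] ext [50.6 50.6] model [575.1 240.1]
side cam [-0.123  0.773  0.804]
0 131 mouth [494.3 182.7] mean [493.4 182.6] ext [36.  45.1] model [490.5 183.1]
1 108 mouth [503.3 245. ] mean [501.  244.2] ext [37.  36.5] model [499.8 250.4]
2 142 mouth [566.1 172.9] mean [565.8 172.9] ext [46.6 50.9] model [565.8 172.8]
3 41 mouth [564.9 203.2] mean [565.  189.9] ext [32.2 47.1] model [575.1 240.1]<stdin>:5: RuntimeWarning: divide by zero encountered in divide
<stdin>:5: RuntimeWarning: invalid value encountered in multiply
```

arm_command(
  commands=[
    [[0,0,0,0,0,0],[0,0,0,0,0,0],[0,0,0,0,0,0],[0,0,0,0,0,0],[0,0,5,0,0,0],[0,0,10,0,0,0],[0,0,15,0,0,0],[-5,0,15,0,0,0],[-10,0,15,0,0,-3],[-15,0,15,0,0,-5.7],[-15,0,15,0,0,-5.7]],
  ],
  claw=4.5,
)

```text
clock: 16.2
position: [0.3917, -0.3263, 0.1829]
ee_rot: [-0.001, -0.707, 0.707, 0.004]
ft_force: [0.6, -0.0, -0.3]
grip_width: 0.526
```

```bash
python3 look.py 6
```

```text
16.3 [ 0.39731962 -0.32547465  0.18386295] [0.959962   0.05444697 0.59207993] 0.5274263145421465
 jar (np.float64(336.0), np.float64(175.0)) 130 zmed 65 med [602. -61.  66.] mid [603. -60.] ext [38. 40.] ray [598. -60.  66.]
 jar (np.float64(332.0), np.float64(198.0)) 139 zmed 65 med [528. -47.  66.] mid [528. -49.] ext [37. 39.] ray [527. -49.  66.]
 jar (np.float64(370.0), np.float64(204.0)) 133 zmed 66 med [ 515. -168.   66.] mid [ 516. -167.] ext [37. 40.] ray [ 513. -166.   66.]
 jar (np.float64(337.0), np.float64(233.0)) 137 zmed 66 med [423. -64.  66.] mid [423. -65.] ext [36. 39.] ray [423. -65.  66.]
 pack 1135 slab z 0.0267 (array([ 558.9, -399.4]), array([234.4,  50.2]), 5.3) rib 146 (array([ 559.1, -398.4]), array([66.4, 19.3]), 5.2)
 pack 1202 slab z 0.0267 (array([ 548.6, -321.8]), array([236.4,  51.4]), 5.7) rib 138 (array([ 548.5, -323.5]), array([66.2, 19.4]), 5.0)
```

View pics/z6.png

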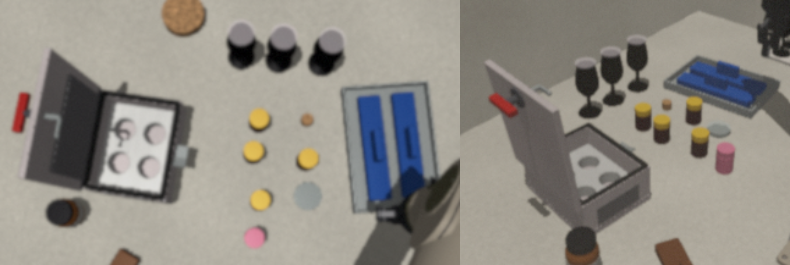

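arm_command(
  commands=[
    [[3,4,0,0,0,0],[6,8,0,0,0,0],[9,12,0,0,0,0],[11,15,0,0,0,0],[11.7,15.8,-1,0,0,0],[11.7,15.8,-3,0,0,0],[11.7,15.8,-6,0,0,0],[11.7,15.8,-9,0,0,0],[11.7,15.8,-12,0,0,0],[11.7,15.8,-14,0,0,0],[11.7,15.8,-14.9,0,0,0],[11.7,15.8,-14.9,0,0,0],[11.7,15.8,-14.9,0,0,0]],
  ],
  claw=8.5,
)

```text
clock: 17.6
position: [0.5159, -0.167, 0.0351]
ee_rot: [-0.0, -0.707, 0.707, -0.0]
ft_force: [0.5, 0.5, 0.0]
grip_width: 0.996
```

arm_command(
  commands=[
    [[0,0,0,0,0,0],[0,0,0,0,0,0],[0,0,0,0,0,0],[0,0,0,0,0,0],[0,0,0,0,0,0],[0,0,0,0,0,0],[0,0,2,0,0,0],[0,0,6,0,0,0],[0,0,11,0,0,0],[0,0,16,0,0,0],[0,0,16,0,0,0]],
  ],
  claw=0,
  newtons=60,
)

```text
clock: 18.7
position: [0.5184, -0.1675, 0.2015]
ee_rot: [-0.004, -0.706, 0.709, -0.004]
ft_force: [1.0, -1.3, -2.0]
grip_width: 0.499
```

arm_command(
  commands=[
    [[0,3,0,0,0,7],[0,7,0,0,0,14],[0,11,0,0,0,21],[0,15,0,0,0,28],[0,19,0,0,0,35],[1,23,0,0,0,42],[2,27,0,0,0,49],[3,30,0,0,0,56],[4,33,0,0,0,63],[5,36,0,0,0,70],[5.5,38,0,0,0,77],[6,40,0,0,0,82.2],[6,40.6,0,0,0,82.2],[6,40.6,0,0,0,82.2],[6,40.6,0,0,0,82.2]],
  ],
)

```text
clock: 20.2
position: [0.5751, 0.2379, 0.1941]
ee_rot: [0.464, -0.533, 0.534, -0.464]
ft_force: [0.7, 0.3, -1.3]
grip_width: 0.497
```

```bash
python3 look.py 7
```

```text
20.3 [0.57533712 0.23755531 0.19434299] [-0.08981132 -0.61848673 -0.38773081] 0.4945048375121228
 jar (np.float64(336.0), np.float64(175.0)) 125 zmed 65 med [602. -61.  66.] mid [601. -61.] ext [35. 37.] ray [598. -60.  66.]
 jar (np.float64(331.0), np.float64(199.0)) 134 zmed 65 med [528. -47.  66.] mid [529. -49.] ext [38. 39.] ray [527. -48.  66.]
 jar (np.float64(336.0), np.float64(233.0)) 129 zmed 66 med [423. -64.  66.] mid [423. -64.] ext [36. 36.] ray [423. -65.  66.]
 pack 1189 slab z 0.0266 (array([ 558.4, -399.9]), array([237.3,  51.3]), 5.4) rib 142 (array([ 559.1, -398.5]), array([67.6, 20.1]), 7.2)
 pack 1191 slab z 0.0267 (array([ 548.7, -321.9]), array([235.9,  50.9]), 5.9) rib 135 (array([ 548.5, -323.7]), array([65.8, 18.4]), 5.5)
```

View pics/z7.png

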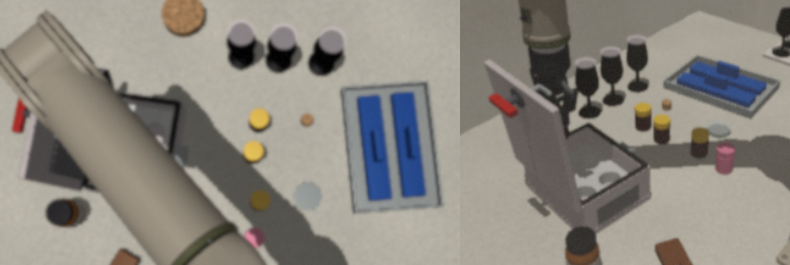

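arm_command(
  commands=[
    [[0,0,-4,0,0,0],[0,0,-7,0,0,0],[0,0,-9,0,0,0],[0,0,-10.2,0,0,0],[0,0,-10.8,0,0,0],[0,0,-11.3,0,0,0],[0,0,-11.6,0,0,0],[0,0,-11.6,0,0,0]],
  ],
)

```text
clock: 21.1
position: [0.5763, 0.2383, 0.0798]
ee_rot: [0.464, -0.532, 0.534, -0.465]
ft_force: [1.9, -3.3, -0.2]
grip_width: 0.5
```

arm_command(
  commands=[
    [[0,0,-0.4,0,0,0],[0,0,-0.8,0,0,0],[0,0,-1.2,0,0,0],[0,0,-1.2,0,0,0]],
  ],
)

```text
clock: 21.5
position: [0.5759, 0.2381, 0.0658]
ee_rot: [0.464, -0.533, 0.534, -0.465]
ft_force: [5.4, -4.0, -3.8]
grip_width: 0.497
```

arm_command(
  commands=[
    [[0.1,-0.1,-0.4,0,0,0],[0.1,-0.1,-0.8,0,0,0],[0.1,-0.1,-1.1,0,0,0],[0.1,-0.1,-1.4,0,0,0],[0.1,-0.1,-1.4,0,0,0]],
  ],
)

```text
clock: 22.0
position: [0.576, 0.2379, 0.0517]
ee_rot: [-0.465, 0.533, -0.533, 0.465]
ft_force: [3.8, -2.9, -4.2]
grip_width: 0.501
```

arm_command(
  commands=[
    [[0,0,0,0,0,0],[0,0,0,0,0,0],[0,0,0,0,0,0],[0,0,3,0,0,0],[0,0,7,0,0,0],[0,0,12,0,0,0],[0,0,15,0,0,0],[0,-5,15,0,0,-7],[0,-10,15,0,0,-14],[0,-15,15,0,0,-21],[0,-20,15,0,0,-28],[0,-25,15,0,0,-35],[0,-27,15,0,0,-43],[0,-28,15,0,0,-50],[0,-28,15,0,0,-58],[0,-28,15,0,0,-66],[0,-28,15,0,0,-74],[0,-28,15,0,0,-82.2],[0,-28,15,0,0,-82.2]],
  ],
  claw=6.5,
)

```text
clock: 23.9
position: [0.5761, -0.0414, 0.2025]
ee_rot: [0.001, 0.707, -0.707, -0.0]
ft_force: [-0.2, 0.7, 0.3]
grip_width: 0.762
```

```bash
python3 look.py 8
```

```text
24.0 [ 0.57605061 -0.04153323  0.20242623] [-0.37710826 -0.07535778 -0.6598763 ] 0.7646248800555902
 jar (np.float64(237.0), np.float64(181.0)) 133 zmed 80 med [573. 238.  80.] mid [572. 240.] ext [40. 40.] ray [575. 240.  66.]
 pack 1189 slab z 0.0267 (array([ 558.2, -399.5]), array([235.8,  51.2]), 5.4) rib 145 (array([ 559.2, -398.6]), array([66.3, 19.6]), 6.0)
 pack 1198 slab z 0.0267 (array([ 548.5, -322. ]), array([235.3,  50.8]), 6.2) rib 137 (array([ 548.5, -323.2]), array([66.2, 18.5]), 6.2)
```

View pics/z8.png

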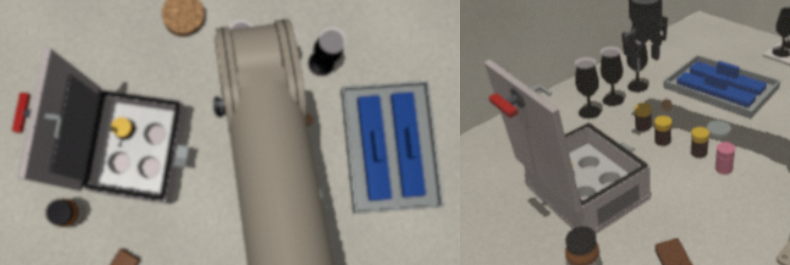

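arm_command(
  commands=[
    [[1.5,-1,-3,0,0,0],[2.5,-1.9,-7,0,0,0],[2.5,-1.9,-10,0,0,0],[2.5,-1.9,-13,0,0,0],[2.5,-1.9,-15.5,0,0,0],[2.5,-1.9,-16.7,0,0,0],[2.5,-1.9,-16.7,0,0,0],[2.5,-1.9,-16.7,0,0,0]],
  ],
  claw=8.5,
)

```text
clock: 24.8
position: [0.6018, -0.0609, 0.0364]
ee_rot: [0.0, 0.707, -0.707, 0.001]
ft_force: [0.6, 0.1, -0.2]
grip_width: 0.995
```

arm_command(
  commands=[
    [[0,0,0,0,0,0],[0,0,0,0,0,0],[0,0,0,0,0,0],[0,0,0,0,0,0],[0,0,0,0,0,0],[0,0,0,0,0,0],[0,0,2,0,0,0],[0,0,6,0,0,0],[0,0,11,0,0,0],[0,0,16,0,0,0],[0,0,16,0,0,0]],
  ],
  claw=0,
)

```text
clock: 25.9
position: [0.6044, -0.0606, 0.203]
ee_rot: [-0.004, -0.707, 0.708, -0.004]
ft_force: [1.1, 0.7, -1.0]
grip_width: 0.498
```

arm_command(
  commands=[
    [[0,2,0,0,0,8],[0,4,0,0,0,16],[0,6,0,0,0,24],[-1,8,0,0,0,32],[-1.5,10,0,0,0,40],[-2,12,0,0,0,48],[-3,15,0,0,0,56],[-3.5,18,0,0,0,64],[-3.5,20,0,0,0,72],[-3.5,22,0,0,0,80],[-3.5,23.2,0,0,0,82.2],[-3.5,23.2,0,0,0,82.2],[-3.5,23.2,0,0,0,82.2],[-3.5,23.2,0,0,0,82.2]],
  ],
)

```text
clock: 27.3
position: [0.5664, 0.1696, 0.1951]
ee_rot: [0.464, -0.534, 0.534, -0.464]
ft_force: [0.1, -0.2, -1.5]
grip_width: 0.496
```

arm_command(
  commands=[
    [[0,0.1,-4,0,0,0],[0,0.1,-7,0,0,0],[0,0.1,-9,0,0,0],[0,0.1,-10.2,0,0,0],[0,0.1,-10.8,0,0,0],[0,0.1,-11.3,0,0,0],[0,0.1,-11.6,0,0,0],[0,0.1,-12,0,0,0],[0,0.1,-12.5,0,0,0],[0,0.1,-12.5,0,0,0]],
  ],
)

```text
clock: 28.3
position: [0.5705, 0.1709, 0.0764]
ee_rot: [0.462, -0.531, 0.536, -0.466]
ft_force: [3.3, -4.0, 1.2]
grip_width: 0.497
```

Run:
```python
from h import *
d=cap('side','s9.png'); o=manip.get_obs(); print(o['position'],o['ft_force'],o['torque'],o['ee_rot'],o['grip_width'])
cv2.imwrite('pics/z9.png',cv2.resize(d['pixels'][150:310,170:340],None,fx=3.5,fy=3.5,interpolation=2))
```

```text
[0.569733   0.1708229  0.07446331] [ 4.51501485 -4.83701264  3.12821097] [-1.18359277 -1.38174241 -0.03719683] [ 0.46217796 -0.53135069  0.53571415 -0.46590592] 0.49710594596746577
```

View pics/z9.png

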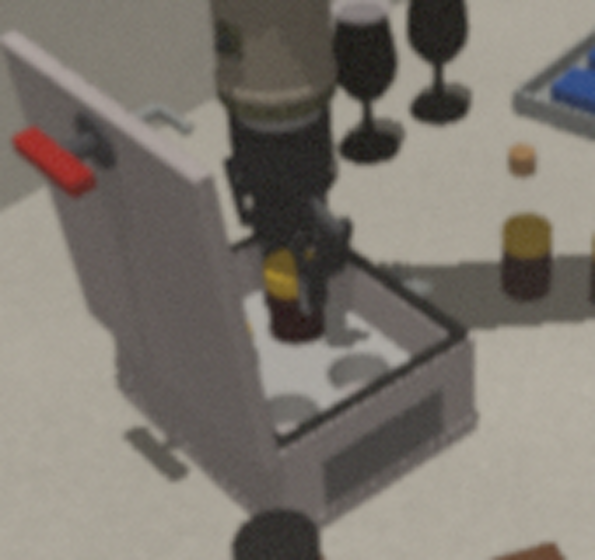

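arm_command(
  commands=[
    [[0.2,0,0,0,0,0],[0.3,-0.1,-0.2,0,0,0],[0.3,-0.1,-0.5,0,0,0],[0.3,-0.1,-0.5,0,0,0]],
  ],
)

```text
clock: 28.75
position: [0.5698, 0.1705, 0.065]
ee_rot: [0.464, -0.533, 0.533, -0.465]
ft_force: [4.9, -2.5, -0.5]
grip_width: 0.499
```

arm_command(
  commands=[
    [[0.1,0,-0.4,0,0,0],[0.1,0,-0.8,0,0,0],[0.1,0,-1.1,0,0,0],[0.1,0,-1.3,0,0,0],[0.1,0,-1.3,0,0,0]],
  ],
)

```text
clock: 29.25
position: [0.5701, 0.1708, 0.0518]
ee_rot: [0.465, -0.533, 0.533, -0.465]
ft_force: [4.8, -2.5, -1.5]
grip_width: 0.493
```

arm_command(
  commands=[
    [[0,0,0,0,0,0],[0,0,0,0,0,0],[0,0,0,0,0,0],[0,0,3,0,0,0],[0,0,7,0,0,0],[0,0,12,0,0,0],[0,0,15,0,0,0],[0,-5,15,0,0,-8],[0,-10,15,0,0,-16],[-2,-15,15,0,0,-24],[-4.2,-19,15,0,0,-32],[-4.2,-21.9,15,0,0,-40],[-4.2,-21.9,15,0,0,-48],[-4.2,-21.9,15,0,0,-56],[-4.2,-21.9,15,0,0,-64],[-4.2,-21.9,15,0,0,-72],[-4.2,-21.9,15,0,0,-80],[-4.2,-21.9,15,0,0,-82.2],[-4.2,-21.9,15,0,0,-82.2]],
  ],
  claw=6.5,
)

```text
clock: 31.15
position: [0.5279, -0.0474, 0.2023]
ee_rot: [-0.0, 0.707, -0.707, 0.0]
ft_force: [-0.1, -0.1, -0.1]
grip_width: 0.763
```

```bash
sed -i "s/for j in jars2(c,X): print(' jar',\*j)/for j in jars2(c,X): print(' jar',*j)\nprint('side'); Xd=cloud(d)\nfor j in jars2(d,Xd): print(' jar',*j)/" look.py; python3 look.py 10
```

```text
31.25 [ 0.52797278 -0.0475774   0.20228298] [ 0.19561936 -0.31552949 -0.22702673] 0.7592132759706121
 jar (np.float64(237.0), np.float64(181.0)) 134 zmed 80 med [573. 238.  81.] mid [571. 240.] ext [40. 40.] ray [575. 241.  66.]
 jar (np.float64(259.0), np.float64(184.0)) 122 zmed 80 med [565. 171.  80.] mid [565. 171.] ext [37. 37.] ray [566. 172.  66.]
side
 jar (np.float64(320.0), np.float64(217.0)) 107 zmed 66 med [492. -27.  67.] mid [494. -29.] ext [42. 43.] ray [488. -22.  66.]
 jar (np.float64(346.0), np.float64(220.0)) 110 zmed 67 med [422. -63.  68.] mid [423. -64.] ext [43. 43.] ray [419. -58.  66.]
 jar (np.float64(254.0), np.float64(236.0)) 129 zmed 79 med [565. 174.  80.] mid [568. 172.] ext [45. 43.] ray [574. 166.  66.]
 jar (np.float64(246.0), np.float64(322.0)) 34 zmed 64 med [374. 385.  65.] mid [377. 385.] ext [23. 12.] ray [373. 386.  66.]
 pack 1189 slab z 0.0266 (array([ 557.9, -400. ]), array([236.3,  50.8]), 5.3) rib 150 (array([ 558.9, -398.5]), array([66.2, 20.5]), 4.8)
 pack 1183 slab z 0.0267 (array([ 548.8, -322.5]), array([236. ,  51.4]), 6.2) rib 136 (array([ 548.6, -323.6]), array([66.1, 19.2]), 6.1)
```

View pics/z10.png

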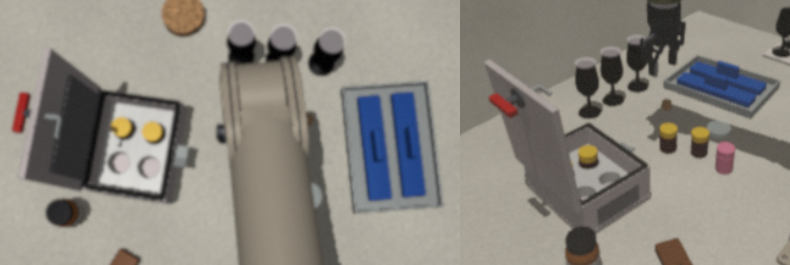

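arm_command(
  commands=[
    [[0,-5,0,0,0,0],[0,-10,0,0,0,0],[0,-15,0,0,0,0],[0,-20,0,0,0,0],[0,-20,0,0,0,0]],
  ],
)

```text
clock: 31.75
position: [0.5259, -0.2565, 0.2014]
ee_rot: [-0.003, -0.706, 0.708, 0.004]
ft_force: [-0.1, -0.2, -0.9]
grip_width: 0.759
```

```bash
python3 look.py 11|head -6
```

```text
31.85 [ 0.5276956  -0.24899782  0.20186192] [ 0.16094     1.11588371 -1.11414257] 0.7565447993040696
 jar (np.float64(237.0), np.float64(181.0)) 131 zmed 81 med [573. 238.  81.] mid [571. 240.] ext [41. 41.] ray [575. 241.  66.]
 jar (np.float64(259.0), np.float64(184.0)) 122 zmed 80 med [565. 171.  80.] mid [565. 171.] ext [37. 37.] ray [566. 172.  66.]
 jar (np.float64(325.0), np.float64(210.0)) 133 zmed 66 med [492. -30.  66.] mid [492. -30.] ext [37. 36.] ray [491. -30.  66.]
 jar (np.float64(337.0), np.float64(233.0)) 139 zmed 66 med [423. -64.  66.] mid [423. -65.] ext [37. 39.] ray [423. -65.  66.]
side
```

View pics/z11.png

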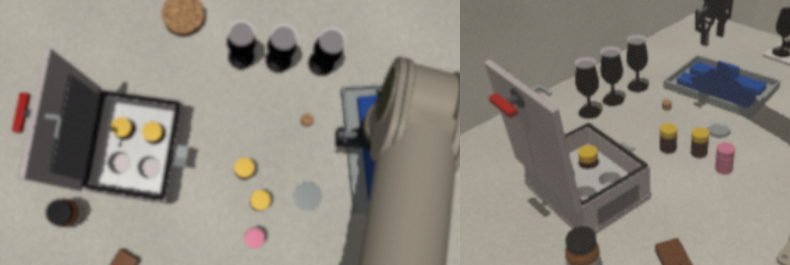

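arm_command(
  commands=[
    [[0,5,0,0,0,0],[-1,10,0,0,0,0],[-2,15,0,0,0,0],[-3.6,20,0,0,0,0],[-3.6,21.8,-1,0,0,0],[-3.6,21.8,-4,0,0,0],[-3.6,21.8,-7,0,0,0],[-3.6,21.8,-10,0,0,0],[-3.6,21.8,-13,0,0,0],[-3.6,21.8,-15.5,0,0,0],[-3.6,21.8,-16.7,0,0,0],[-3.6,21.8,-16.7,0,0,0],[-3.6,21.8,-16.7,0,0,0]],
  ],
  claw=8.5,
)

```text
clock: 33.15
position: [0.4926, -0.0293, 0.0363]
ee_rot: [-0.0, 0.707, -0.707, 0.001]
ft_force: [-0.2, 0.1, 0.1]
grip_width: 0.995
```

arm_command(
  commands=[
    [[0,0,0,0,0,0],[0,0,0,0,0,0],[0,0,0,0,0,0],[0,0,0,0,0,0],[0,0,0,0,0,0],[0,0,0,0,0,0],[0,0,2,0,0,0],[0,0,6,0,0,0],[0,0,11,0,0,0],[0,0,16,0,0,0],[0,0,16,0,0,0],[0,0,16,0,0,0]],
  ],
  claw=0,
)

```text
clock: 34.35
position: [0.4924, -0.0302, 0.1961]
ee_rot: [-0.001, -0.707, 0.708, -0.001]
ft_force: [-0.2, -0.3, -2.5]
grip_width: 0.496
```

arm_command(
  commands=[
    [[0,3,0,0,0,8],[0,6,0,0,0,16],[0,9,0,0,0,24],[0,12,0,0,0,32],[0,15,0,0,0,40],[0,18,0,0,0,48],[0,21,0,0,0,56],[0.5,24,0,0,0,64],[1,26,0,0,0,72],[1,27.8,0,0,0,80],[1,27.8,0,0,0,82.2],[1,27.8,0,0,0,82.2],[1,27.8,0,0,0,82.2],[1,27.8,0,0,0,82.2]],
  ],
)

```text
clock: 35.75
position: [0.5019, 0.2473, 0.1947]
ee_rot: [-0.465, 0.533, -0.533, 0.464]
ft_force: [0.8, -0.2, -0.9]
grip_width: 0.497
```

arm_command(
  commands=[
    [[0,0.1,-4,0,0,0],[0,0.1,-7,0,0,0],[0,0.1,-9,0,0,0],[0,0.1,-10.2,0,0,0],[0,0.1,-10.8,0,0,0],[0,0.1,-11.3,0,0,0],[0,0.1,-11.7,0,0,0],[0,0.1,-12.1,0,0,0],[0,0.1,-12.1,0,0,0]],
  ],
)

```text
clock: 36.65
position: [0.5028, 0.2482, 0.0749]
ee_rot: [0.464, -0.533, 0.534, -0.465]
ft_force: [-0.0, -3.3, -0.8]
grip_width: 0.499
```

arm_command(
  commands=[
    [[0,0,-0.4,0,0,0],[0,0,-0.8,0,0,0],[0,0,-1.2,0,0,0],[0,0,-1.6,0,0,0],[0,0,-2,0,0,0],[0,0,-2.3,0,0,0],[0,0,-2.3,0,0,0]],
  ],
)

```text
clock: 37.35
position: [0.5027, 0.2481, 0.0515]
ee_rot: [0.465, -0.533, 0.534, -0.464]
ft_force: [0.6, -4.6, -2.8]
grip_width: 0.504
```

arm_command(
  commands=[
    [[0,0,0,0,0,0],[0,0,0,0,0,0],[0,0,0,0,0,0],[0,0,3,0,0,0],[0,0,7,0,0,0],[0,0,12,0,0,0],[0,0,15,0,0,0],[0,-5,15,0,0,-8],[0,-10,15,0,0,-16],[-1,-15,15,0,0,-24],[-3,-19,15,0,0,-32],[-5,-23,15,0,0,-40],[-7,-27,15,0,0,-48],[-8,-31.3,15,0,0,-56],[-8,-31.3,15,0,0,-64],[-8,-31.3,15,0,0,-72],[-8,-31.3,15,0,0,-80],[-8,-31.3,15,0,0,-82.2],[-8,-31.3,15,0,0,-82.2]],
  ],
  claw=6.0,
)

```text
clock: 39.25
position: [0.4222, -0.0636, 0.2015]
ee_rot: [-0.0, -0.707, 0.707, -0.0]
ft_force: [-0.5, 0.7, 0.4]
grip_width: 0.699
```

```bash
python3 look.py 12
```

```text
39.35 [ 0.42219017 -0.06373429  0.2014437 ] [-0.70640574  0.31272222  0.15485954] 0.7009085995034624
 jar (np.float64(237.0), np.float64(181.0)) 134 zmed 80 med [573. 238.  81.] mid [573. 240.] ext [38. 40.] ray [575. 240.  66.]
 jar (np.float64(259.0), np.float64(184.0)) 125 zmed 80 med [565. 171.  80.] mid [565. 171.] ext [37. 37.] ray [566. 172.  66.]
 jar (np.float64(233.0), np.float64(205.0)) 140 zmed 81 med [500. 249.  81.] mid [499. 249.] ext [37. 42.] ray [501. 251.  66.]
side
 jar (np.float64(346.0), np.float64(221.0)) 96 zmed 66 med [420. -61.  67.] mid [421. -63.] ext [37. 41.] ray [417. -55.  66.]
 jar (np.float64(254.0), np.float64(236.0)) 130 zmed 79 med [565. 174.  80.] mid [566. 173.] ext [43. 43.] ray [574. 167.  66.]
 jar (np.float64(251.0), np.float64(261.0)) 136 zmed 80 med [497. 250.  80.] mid [501. 249.] ext [42. 40.] ray [506. 243.  66.]
 jar (np.float64(247.0), np.float64(322.0)) 59 zmed 64 med [371. 384.  65.] mid [376. 382.] ext [36. 20.] ray [372. 384.  66.]
 pack 1189 slab z 0.0268 (array([ 558.3, -399.6]), array([237.2,  51.3]), 5.2) rib 142 (array([ 559.2, -398.7]), array([66.5, 18.8]), 5.0)
 pack 1193 slab z 0.0266 (array([ 549.1, -322. ]), array([236.6,  51.2]), 5.9) rib 141 (array([ 548.4, -323.3]), array([65.5, 19.7]), 4.7)
```

View pics/z12.png

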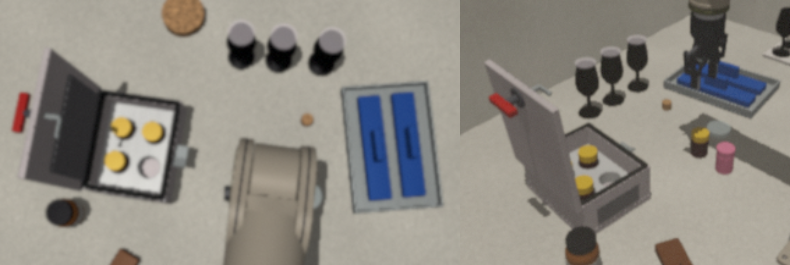

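Three in wells (tops at 80 mm); the last still stands at (423, -65).

arm_command(
  commands=[
    [[0,-0.1,-4,0,0,0],[0,-0.1,-7,0,0,0],[0,-0.1,-10,0,0,0],[0,-0.1,-13,0,0,0],[0,-0.1,-15.5,0,0,0],[0,-0.1,-16.7,0,0,0],[0,-0.1,-16.7,0,0,0],[0,-0.1,-16.7,0,0,0]],
  ],
  claw=8.5,
)

```text
clock: 40.15
position: [0.4227, -0.0649, 0.0352]
ee_rot: [-0.0, -0.707, 0.707, -0.0]
ft_force: [-0.4, -0.0, 0.2]
grip_width: 0.993
```

arm_command(
  commands=[
    [[0,0,0,0,0,0],[0,0,0,0,0,0],[0,0,0,0,0,0],[0,0,0,0,0,0],[0,0,0,0,0,0],[0,0,0,0,0,0],[0,0,2,0,0,0],[0,0,6,0,0,0],[0,0,11,0,0,0],[0,0,16,0,0,0],[0,0,16,0,0,0],[0,0,16,0,0,0]],
  ],
  claw=0,
)

```text
clock: 41.35
position: [0.4224, -0.0654, 0.1951]
ee_rot: [-0.001, -0.706, 0.708, -0.0]
ft_force: [-0.3, -0.0, -2.0]
grip_width: 0.501
```

arm_command(
  commands=[
    [[0.5,3,0,0,0,8],[1,6,0,0,0,16],[2,9,0,0,0,24],[3,12,0,0,0,32],[4,15,0,0,0,40],[5,18,0,0,0,48],[6,20,0,0,0,56],[7,22,0,0,0,64],[7.2,24,0,0,0,72],[7.2,24.6,0,0,0,80],[7.2,24.6,0,0,0,82.2],[7.2,24.6,0,0,0,82.2],[7.2,24.6,0,0,0,82.2],[7.2,24.6,0,0,0,82.2]],
  ],
)

```text
clock: 42.75
position: [0.4938, 0.1807, 0.1938]
ee_rot: [-0.465, 0.533, -0.533, 0.464]
ft_force: [-0.3, 0.1, -0.4]
grip_width: 0.497
```

arm_command(
  commands=[
    [[0,0,-4,0,0,0],[0,0,-7,0,0,0],[0,0,-9,0,0,0],[0,0,-10.2,0,0,0],[0,0,-10.8,0,0,0],[0,0,-11.3,0,0,0],[0,0,-11.7,0,0,0],[0,0,-12.1,0,0,0],[0,0,-12.1,0,0,0]],
  ],
)

```text
clock: 43.65
position: [0.4942, 0.1806, 0.0733]
ee_rot: [0.465, -0.533, 0.533, -0.465]
ft_force: [-1.2, -2.6, -3.3]
grip_width: 0.496
```

arm_command(
  commands=[
    [[0,0,-0.4,0,0,0],[0,0,-0.8,0,0,0],[0,0,-1.2,0,0,0],[0,0,-1.6,0,0,0],[0,0,-2,0,0,0],[0,0,-2.2,0,0,0],[0,0,-2.2,0,0,0]],
  ],
)

```text
clock: 44.35
position: [0.4939, 0.1807, 0.0511]
ee_rot: [0.465, -0.533, 0.533, -0.465]
ft_force: [-1.2, -3.4, -3.7]
grip_width: 0.496
```

arm_command(
  commands=[
    [[0,0,0,0,0,0],[0,0,0,0,0,0],[0,0,0,0,0,0],[0,0,3,0,0,0],[0,0,7,0,0,0],[0,0,12,0,0,0],[0,0,17,0,0,0],[0,-5,20,0,0,0],[0,-10,25,0,0,0],[0,-15,28,0,0,0],[0,-20,28,0,0,0],[0,-20,28,0,0,0]],
  ],
  claw=6,
)

```text
clock: 45.55
position: [0.4944, -0.0222, 0.3329]
ee_rot: [0.464, -0.532, 0.534, -0.464]
ft_force: [0.8, -0.7, -0.5]
grip_width: 0.703
```

```bash
python3 look.py 13
python3 - <<'E'
from meas import *
c=cap('top'); X=cloud(c); H=hsv(c)
d=cap('side'); Xd=cloud(d)
for n,cc,XX in(('top',c,X),('side',d,Xd)):
    H=hsv(cc); m=((H[...,0]<8)|(H[...,0]>172))&(H[...,1]>130)&(XX[...,2]>.25)&(XX[...,2]<.35)&(XX[...,1]>.3)&(XX[...,1]<.45)
    p=XX[m]; print(n,'red',m.sum(),p.mean(0).round(4),rect(p),p[:,2].min(),p[:,2].max())
    r=[k for k in manip.masks_of(n,'lid')][0]; p=XX[r['mask']]; p=p[(p[:,2]>.1)&(p[:,2]<.36)&(p[:,1]>.2)&(p[:,1]<.45)]
    t=p[p[:,2]>.32]; print(' lid top',t.mean(0).round(4),t.min(0).round(3),t.max(0).round(3), rect(t))
    q=p-np.median(p,0); q=q[np.linalg.norm(q,axis=1)<.3]; 
    s=np.linalg.svd(q-q.mean(0),full_matrices=False)[2][2]; print(' normal',s.round(3))
E
```

```text
45.65 [ 0.49476118 -0.02434774  0.33237586] [ 0.27968625  0.3839161  -0.58855003] 0.7036256480334299
 jar (np.float64(237.0), np.float64(181.0)) 132 zmed 80 med [573. 238.  81.] mid [572. 240.] ext [40. 41.] ray [575. 240.  66.]
 jar (np.float64(259.0), np.float64(184.0)) 124 zmed 80 med [565. 171.  81.] mid [565. 171.] ext [38. 37.] ray [566. 172.  66.]
 jar (np.float64(233.0), np.float64(205.0)) 139 zmed 80 med [500. 248.  81.] mid [499. 249.] ext [36. 43.] ray [501. 251.  66.]
 jar (np.float64(255.0), np.float64(208.0)) 131 zmed 80 med [492. 180.  81.] mid [492. 180.] ext [36. 36.] ray [492. 181.  66.]
side
 jar (np.float64(254.0), np.float64(236.0)) 132 zmed 79 med [565. 174.  80.] mid [566. 173.] ext [41. 43.] ray [574. 167.  66.]
 jar (np.float64(271.0), np.float64(249.0)) 149 zmed 80 med [492. 184.  80.] mid [494. 183.] ext [44. 43.] ray [499. 176.  66.]
 jar (np.float64(251.0), np.float64(261.0)) 137 zmed 80 med [498. 249.  80.] mid [500. 250.] ext [40. 43.] ray [506. 243.  66.]
 jar (np.float64(254.0), np.float64(320.0)) 41 zmed 65 med [363. 372.  65.] mid [363. 367.] ext [1
[... 167 characters left out ...]

 pack 1195 slab z 0.0266 (array([ 548.9, -322. ]), array([236.5,  51. ]), 6.0) rib 137 (array([ 548.3, -323.5]), array([65.7, 19. ]), 4.9)
top red 176 [0.5534 0.3634 0.3141] (array([553.4, 363.8]), array([16.2, 68. ]), 81.2) 0.30815261844881636 0.3186226391203466
 lid top [0.5475 0.3258 0.334 ] [0.436 0.292 0.32 ] [0.663 0.349 0.343] (array([548.1, 315.5]), array([ 50.1, 227.8]), 84.9)
 normal [-0.129 -0.977  0.169]
side red 196 [0.5498 0.3672 0.3136] (array([553.5, 365.6]), array([17., 70.]), 82.5) 0.3049624881661341 0.31811571108817566
 lid top [0.5358 0.3333 0.3336] [0.435 0.29  0.32 ] [0.666 0.351 0.341] (array([548.5, 314.1]), array([ 49.8, 231.7]), 82.9)
 normal [ 0.114  0.987 -0.114]
```

View pics/z13.png

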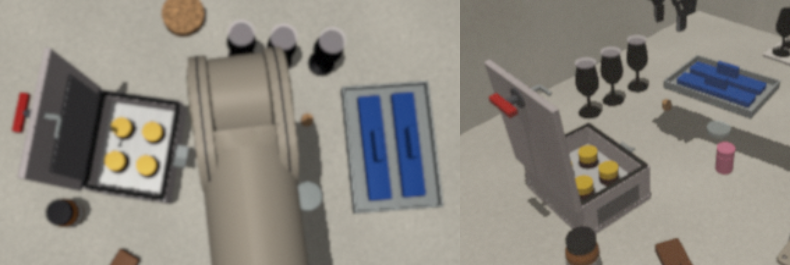

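arm_command(
  commands=[
    [[0,0,5,0,0,0],[0,0,10,0,0,0],[0,2,13,0,0,0],[0,6,13,0,0,0],[0,10,13,0,0,0],[0,14,13,0,0,0],[0,18,13,0,0,0],[0,22,13,0,0,0],[0,26,13,0,0,0],[0,30,13,0,0,0],[0,34,13,0,0,0],[0,38,13,0,0,0],[0,41.1,13,0,0,0],[0,41.1,13,0,0,0],[0,41.1,13,0,0,0]],
  ],
  claw=0,
)

```text
clock: 47.35
position: [0.4925, 0.3943, 0.4608]
ee_rot: [-0.466, 0.532, -0.531, 0.466]
ft_force: [0.3, 0.3, 0.4]
grip_width: -0.002
```

```bash
python3 look.py 14 | head -1
```

```text
47.45 [0.49394011 0.39197195 0.46151322] [-0.25609024 -0.82443557  0.34518093] -0.000801341651167551
```

View pics/s14.png

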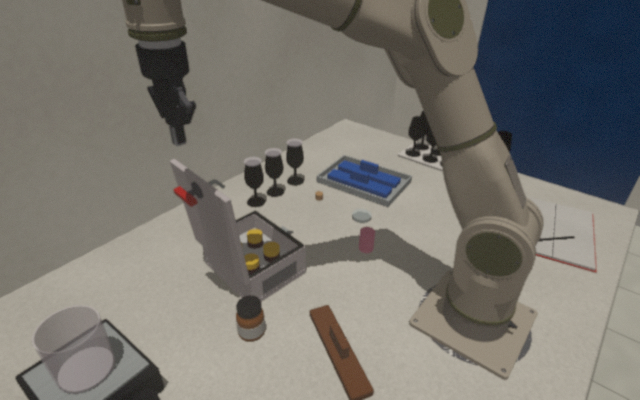

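arm_command(
  commands=[
    [[0,0,-4,0,0,0],[0,0,-8,0,0,0],[0,0,-12,0,0,0],[0,0,-15,0,0,0],[0,0,-16,0,0,0],[0,0,-16,0,0,0],[0,0,-16,0,0,0]],
  ],
)

```text
clock: 48.15
position: [0.4945, 0.3921, 0.3032]
ee_rot: [-0.464, 0.533, -0.533, 0.465]
ft_force: [-0.1, 1.2, 0.6]
grip_width: -0.002
```

Run:
```python
import numpy as np
from h import manip
p=manip.get_obs()['position']*1000; print(p)
a=np.deg2rad(-7.8); ex=np.array([np.cos(a),np.sin(a)]); ey=np.array([-ex[1],ex[0]]); C=np.array([534.5,210])
print('chest',(p[:2]-C)@ex,(p[:2]-C)@ey)
# tip path: s=205 along lid, tip above outer face ; offset n = 14 + clearance for tip half width
for th in np.arange(1.6,-0.01,-0.1):
    s=205; n=14
    # tip flat half-width 11 in y: contact at -y lower corner of the tip when lid leans -y
    y=90-s*np.cos(th)+n*np.sin(th); z=95+s*np.sin(th)+n*np.cos(th)
    y+=11*min(1,np.sin(th)*1)
    w=C-65*ex+y*ey
    print(round(th,2),'shift cm',((w-p[:2])/10).round(1),round((z-p[2])/10,1))
```

```text
[494.53771004 392.09881106 303.21630838]
chest -64.30619685975404 174.99049874937472
1.6 shift cm [-0.8 -5.3] -0.4
1.5 shift cm [-1.1 -7.4] -0.3
1.4 shift cm [-1.4 -9.4] -0.4
1.3 shift cm [ -1.6 -11.5] -0.7
1.2 shift cm [ -1.9 -13.5] -1.2
1.1 shift cm [ -2.2 -15.4] -1.9
1.0 shift cm [ -2.4 -17.3] -2.8
0.9 shift cm [ -2.7 -19.1] -3.9
0.8 shift cm [ -2.9 -20.8] -5.1
0.7 shift cm [ -3.1 -22.3] -6.5
0.6 shift cm [ -3.3 -23.8] -8.1
0.5 shift cm [ -3.5 -25. ] -9.8
0.4 shift cm [ -3.7 -26.2] -11.5
0.3 shift cm [ -3.8 -27.1] -13.4
0.2 shift cm [ -3.9 -27.8] -15.4
0.1 shift cm [ -4.  -28.4] -17.4
-0.0 shift cm [ -4.  -28.7] -19.4
```

arm_command(
  commands=[
    [[-0.2,-1.5,0,0,0,0],[-0.4,-3,0,0,0,0],[-0.6,-4.5,0,0,0,0],[-0.8,-5.5,-0.3,0,0,0],[-0.9,-6.5,-0.3,0,0,0],[-1.1,-7.5,-0.3,0,0,0],[-1.2,-8.5,-0.3,0,0,0],[-1.4,-9.5,-0.4,0,0,0],[-1.5,-10.5,-0.6,0,0,0],[-1.6,-11.5,-0.7,0,0,0],[-1.8,-12.5,-1,0,0,0],[-1.9,-13.5,-1.3,0,0,0],[-1.9,-13.5,-1.3,0,0,0]],
  ],
)

```text
clock: 49.45
position: [0.4757, 0.2566, 0.2899]
ee_rot: [0.464, -0.533, 0.534, -0.465]
ft_force: [1.1, 0.0, 0.3]
grip_width: -0.005
```

```bash
python3 look.py 15 | head -1
```

```text
49.55 [0.47544925 0.25759093 0.28967625] [-0.03418244  0.34790737 -0.25494341] 0.0035183313561623943
```

View pics/s15.png

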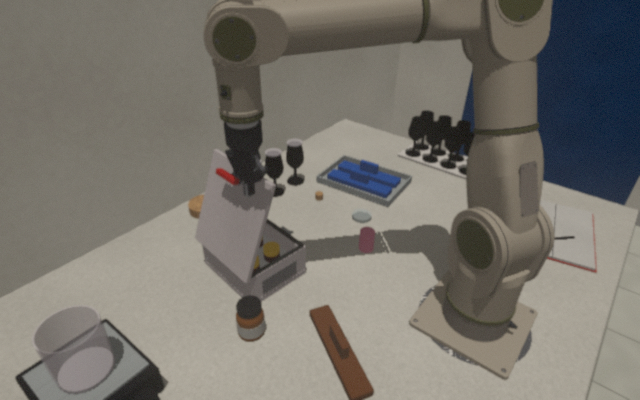

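arm_command(
  commands=[
    [[-0.2,-1,-0.4,0,0,0],[-0.3,-1.9,-0.8,0,0,0],[-0.4,-2.9,-1.3,0,0,0],[-0.5,-3.8,-1.8,0,0,0],[-0.6,-4.7,-2.3,0,0,0],[-0.8,-5.6,-2.9,0,0,0],[-0.9,-6.5,-3.5,0,0,0],[-1,-7.3,-4.1,0,0,0],[-1.1,-8,-4.8,0,0,0],[-1.2,-8.8,-5.5,0,0,0],[-1.3,-9.5,-6.3,0,0,0],[-1.4,-10.3,-7.1,0,0,0],[-1.5,-10.9,-7.9,0,0,0],[-1.6,-11.5,-8.7,0,0,0],[-1.7,-12.1,-9.6,0,0,0],[-1.8,-12.7,-10.4,0,0,0],[-1.9,-13.2,-11.3,0,0,0],[-1.9,-13.6,-12.2,0,0,0],[-1.9,-13.6,-12.2,0,0,0]],
  ],
)

```text
clock: 51.45
position: [0.4555, 0.1202, 0.1651]
ee_rot: [-0.465, 0.533, -0.533, 0.464]
ft_force: [-0.3, -0.2, 0.5]
grip_width: -0.004
```

```bash
python3 look.py 16 | head -1
```

```text
51.55 [0.45606031 0.12122908 0.16633774] [-0.22668807  0.42425213  0.02575331] -0.003806124109220061
```

View pics/s16.png

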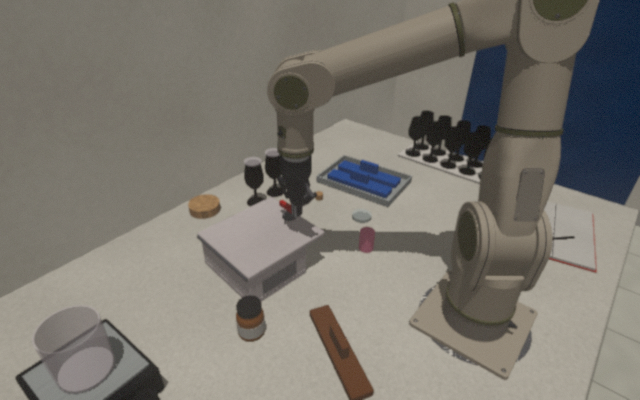

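arm_command(
  commands=[
    [[0,0,3,0,0,0],[0,0,8,0,0,0],[0,-5,12,0,0,0],[0,-10,12,0,0,0],[0,-15,12,0,0,0],[0,-20,12,0,0,0],[0,-25,12,0,0,0],[0,-25,12,0,0,0],[0,-25,12,0,0,0]],
  ],
)

```text
clock: 52.45
position: [0.456, -0.1312, 0.2864]
ee_rot: [-0.463, 0.534, -0.533, 0.464]
ft_force: [0.7, 0.2, 0.4]
grip_width: 0.0
```

```bash
cat > lid.py <<'E'
from meas import *
import sys
tag=sys.argv[1]
for n in('top','side'):
    c=cap(n,f'{n}_{tag}.png'); X=cloud(c); H=hsv(c)
    m=((H[...,0]<8)|(H[...,0]>172))&(H[...,1]>120)&(X[...,2]>.1)&(X[...,2]<.35)&(X[...,1]>0)&(X[...,1]<.45)&(X[...,0]>.4)&(X[...,0]<.7)
    p=X[m]
    if len(p)>5:
        t=p[p[:,2]>np.percentile(p[:,2],80)-.006]; print(n,'red',len(p),'top',len(t),t.mean(0).round(4),rect(t))
    a=np.deg2rad(-7.8); ex=np.array([np.cos(a),np.sin(a)]); ey=np.array([-ex[1],ex[0]]); C=np.array([.5345,.210])
    q=X[(X[...,2]>.09)&(X[...,2]<.25)]; cx=(q[:,:2]-C)@ex; cy=(q[:,:2]-C)@ey
    s=(abs(cx)<.105)&(cy<.08)&(cy>-.145)&~((abs(cx)<.045)&(cy<-.08)); q=q[s]; cy=cy[s]; cx=cx[s]
    A=np.c_[cy,cx,np.ones(len(cy))]; k=np.linalg.lstsq(A,q[:,2],rcond=None)[0]
    for _ in range(5):
        g=abs(A@k-q[:,2])<.006; k=np.linalg.lstsq(A[g],q[g,2],rcond=None)[0]
    print(n,'lid angle',-np.arctan(k[0]).round(4),'cross',k[1].round(4),'z at hinge',k[0]*.09+k[2],g.sum(),len(g))
    cv2.imwrite(f'pics/{n}z_{tag}.png',cv2.resize(c['pixels'][120:280,160:330] if n=='top' else c['pixels'][150:310,170:340],None,fx=3,fy=3,interpolation=2))
E
python3 lid.py a
```

```text
top red 122 top 97 [0.5154 0.0837 0.1509] (array([516.6,  84.5]), array([13.9, 64. ]), 82.1)
top lid angle 0.011 cross -0.0017 z at hinge 0.10865034599991875 4685 4705
side red 109 top 76 [0.514  0.0865 0.1509] (array([514.9,  85.3]), array([12.2, 69.2]), 81.2)
side lid angle 0.0153 cross 0.0006 z at hinge 0.10792303211086196 3823 3823
```

View pics/topz_a.png

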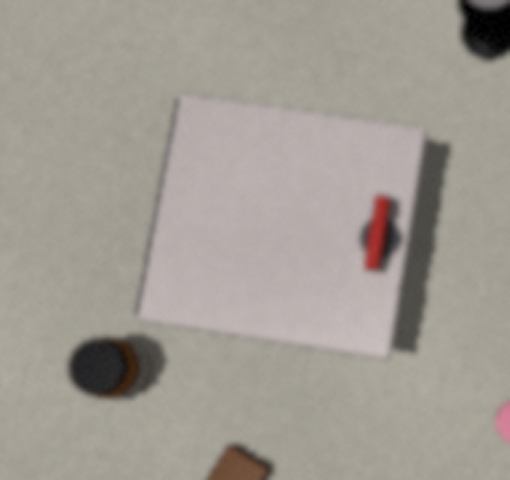

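View pics/sidez_a.png

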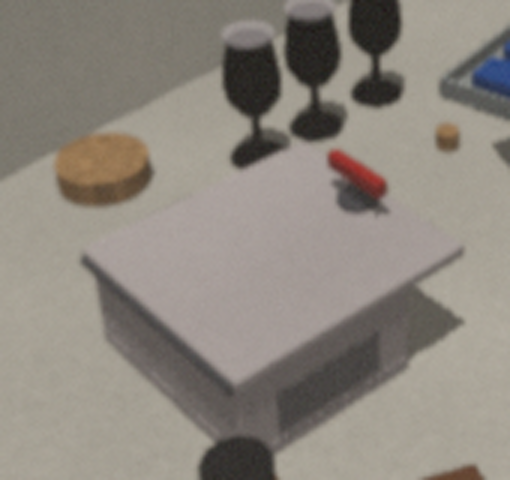

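arm_command(
  commands=[
    [[0.5,2,0,0,0,8],[1,4,0,0,0,16],[1.5,6,0,0,0,24],[2,8,0,0,0,32],[2.5,10,0,0,0,40],[3,12,0,0,0,48],[3.5,14,0,0,0,56],[4,16,0,0,0,64],[5,18,0,0,0,72],[6,20,-1,0,0,80],[6,21.6,-2,0,0,88],[6,21.6,-3.6,0,0,90],[6,21.6,-3.6,0,0,90],[6,21.6,-3.6,0,0,90]],
  ],
  claw=4.5,
  newtons=50,
)

```text
clock: 53.95
position: [0.5158, 0.0865, 0.2504]
ee_rot: [0.706, -0.049, 0.049, -0.705]
ft_force: [-0.5, -0.2, 1.0]
grip_width: 0.528
```

arm_command(
  commands=[
    [[0.1,-0.2,-4,0,0,0],[0.1,-0.2,-8,0,0,0],[0.1,-0.2,-10.5,0,0,0],[0.1,-0.2,-12,0,0,0],[0.1,-0.2,-12.8,0,0,0],[0.1,-0.2,-12.8,0,0,0],[0.1,-0.2,-12.8,0,0,0]],
  ],
)

```text
clock: 54.65
position: [0.5178, 0.0852, 0.1236]
ee_rot: [-0.705, 0.048, -0.049, 0.706]
ft_force: [-0.1, -0.0, 0.9]
grip_width: 0.527
```

```bash
python3 lid.py b
```

```text
top lid angle 0.0097 cross -0.0011 z at hinge 0.10883332909481232 2593 2606
side red 89 top 58 [0.5038 0.0874 0.1507] (array([507.6,  85.6]), array([12.5, 49.6]), 88.6)
side lid angle 0.0142 cross 0.0001 z at hinge 0.10803577378360339 3750 3925
```

View pics/sidez_b.png

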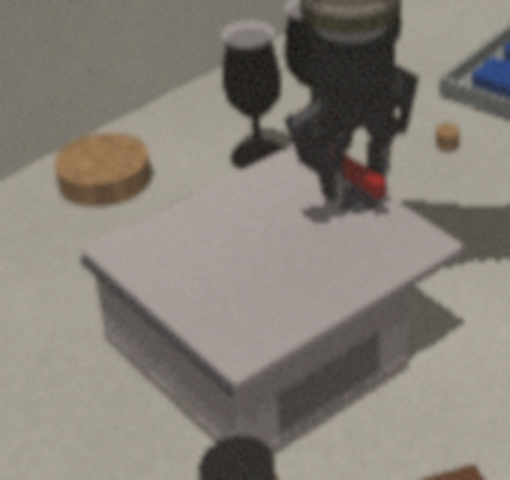

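Jaws straddle the bar. Close and turn clockwise.

arm_command(
  commands=[
    [[0,0,0,0,0,0],[0,0,0,0,0,0],[0,0,0,0,0,0],[0,0,0,0,0,0],[0,0,0,0,0,0],[0,0,0,0,0,-5],[0,0,0,0,0,-10],[0,0,0,0,0,-15],[0,0,0,0,0,-20],[0,0,0,0,0,-25],[0,0,0,0,0,-30],[0,0,0,0,0,-30]],
  ],
  claw=0,
)

```text
clock: 55.95
position: [0.5175, 0.084, 0.1226]
ee_rot: [0.669, -0.229, 0.23, -0.668]
ft_force: [-0.4, -5.2, 2.9]
grip_width: 0.153
```

arm_command(
  commands=[
    [[0,0,-0.1,0,0,-5],[0,0,-0.1,0,0,-10],[0,0,-0.2,0,0,-15],[0,0,-0.2,0,0,-20],[0,0,-0.3,0,0,-25],[0,0,-0.3,0,0,-30],[0,0,-0.4,0,0,-35],[0,0,-0.4,0,0,-40],[0,0,-0.4,0,0,-45],[0,0,-0.4,0,0,-50],[0,0,-0.4,0,0,-53],[0,0,-0.4,0,0,-53],[0,0,-0.4,0,0,-53]],
  ],
)

```text
clock: 57.25
position: [0.5188, 0.0842, 0.1206]
ee_rot: [0.497, -0.502, 0.504, -0.497]
ft_force: [-3.2, -8.5, 19.9]
grip_width: 0.154
```

```bash
python3 lid.py c;python3 -c "
from h import manip;o=manip.get_obs();print(o['torque'],o['ft_force'],o['joint_pos'])
from scipy.spatial.transform import Rotation as R;print(R.from_quat(o['ee_rot']).as_matrix()[:,2])"
```

```text
top lid angle -0.0004 cross -0.0027 z at hinge 0.10881179112562003 2351 2357
side red 54 top 31 [0.5171 0.107  0.1494] (array([516.4, 106.5]), array([20.5, 13.1]), 78.1)
side lid angle 0.0041 cross 0.0013 z at hinge 0.10803021252368407 3796 3952
[-1.55512169  0.5399334  -0.06326061] [-3.81275493 -6.86369888 21.57909029] [ 0.58925173  0.3612369  -0.97596973  1.82047225  0.33258261  1.13178269
 -0.51263044]
[ 0.99991837 -0.01228108  0.00352534]
```

arm_command(
  commands=[
    [[0,0,0.2,0,0,-3],[0,0,0.2,0,0,-5],[0,0,0.2,0,0,-5],[0,0,0.2,0,0,-5]],
  ],
)

```text
clock: 57.75
position: [0.5185, 0.0842, 0.1212]
ee_rot: [0.475, -0.522, 0.525, -0.476]
ft_force: [3.3, -6.0, 4.0]
grip_width: 0.155
```

arm_command(
  commands=[
    [[0,0,0,0,0,0],[0,0,0,0,0,0],[0,0,0,0,0,0],[0,0,0,0,0,0],[0,0,3,0,0,0],[0,0,7,0,0,0],[0,0,12,0,0,0],[0,-5,15,0,0,0],[0,-10,18,0,0,0],[0,-15,18,0,0,0],[0,-20,18,0,0,0],[0,-20,18,0,0,0],[0,-20,18,0,0,0]],
  ],
  claw=4.5,
)

```text
clock: 59.05
position: [0.5167, -0.1181, 0.2998]
ee_rot: [-0.473, 0.526, -0.526, 0.473]
ft_force: [-0.6, 0.9, 0.2]
grip_width: 0.527
```

```bash
python3 lid.py d; python3 look.py 20
```

```text
top red 113 top 99 [0.5162 0.0809 0.1492] (array([516.9,  82.5]), array([65. , 11.4]), 89.9)
top lid angle 0.0027 cross -0.0021 z at hinge 0.10878812038106427 4691 4707
side red 114 top 72 [0.5149 0.0863 0.1494] (array([515.4,  83.3]), array([65.7, 12.2]), 88.8)
side lid angle 0.0061 cross 0.0003 z at hinge 0.1080726678547629 3790 3790
59.25 [ 0.51719063 -0.11295903  0.30033754] [ 0.58139975 -0.03021409 -0.78852857] 0.5270680215084724
side
 jar (np.float64(253.0), np.float64(321.0)) 31 zmed 66 med [363. 375.  66.] mid [364. 372.] ext [14. 24.] ray [364. 376.  66.]
 pack 1191 slab z 0.0266 (array([ 558. , -399.9]), array([236.4,  51. ]), 5.2) rib 144 (array([ 559.2, -398.7]), array([66.8, 19.7]), 5.9)
 pack 492 slab z 0.0271 (array([ 527.8, -325.9]), array([193.4,  46.7]), 6.2) rib 80 (array([ 547.6, -327.8]), array([14.5, 64.8]), 83.8)
```

View pics/topz_d.png

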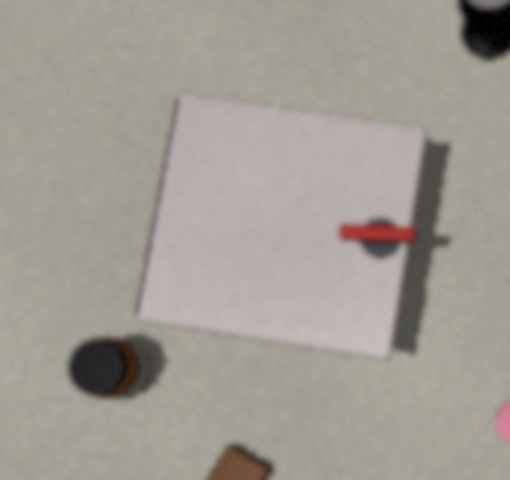

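View pics/side_d.png

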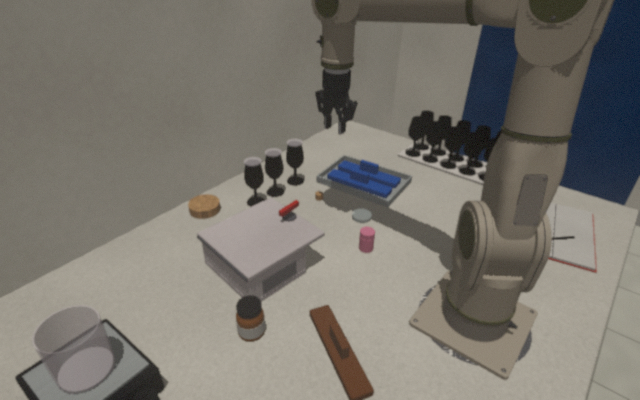

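Run:
```python
from h import *
a=np.deg2rad(-7.8); ex=np.array([np.cos(a),np.sin(a)]); ey=np.array([-ex[1],ex[0]]); C=np.array([.5345,.210])
def fit(X,s):
    q=X[s]; cx=(q[:,:2]-C)@ex; cy=(q[:,:2]-C)@ey; A=np.c_[cy,cx,np.ones(len(cy))]; k=np.median(q[:,2])*np.array([0,0,1.])
    for t in (.015,.006,.004,.004): g=abs(A@k-q[:,2])<t; k=np.linalg.lstsq(A[g],q[g,2],rcond=None)[0]
    return -k[0].round(4),k[1].round(4),k[2].round(4),g.sum()
for n in('top','side'):
  for rep in range(3):
    X=cloud(cap(n)); cx=(X[...,:2]-C)@ex; cy=(X[...,:2]-C)@ey; z=X[...,2]
    lid=(abs(cx)<.105)&(cy<.08)&(cy>-.145)&~((abs(cx)<.045)&(cy<-.06))&(z>.09)&(z<.14)
    ben=(abs(z)<.015)&(abs(cx)<.3)&(abs(cy)<.3)&~((abs(cx)<.14)&(abs(cy)<.18))
    print(n,'lid',fit(X,lid),'bench',fit(X,ben))
```

```text
top lid (np.float64(0.0023), np.float64(-0.0025), np.float64(0.109), np.int64(4234)) bench (np.float64(-0.0004), np.float64(-0.0006), np.float64(-0.0002), np.int64(20400))
top lid (np.float64(0.002), np.float64(-0.0029), np.float64(0.109), np.int64(4247)) bench (np.float64(-0.0004), np.float64(-0.0007), np.float64(-0.0001), np.int64(20353))
top lid (np.float64(0.0013), np.float64(-0.0031), np.float64(0.109), np.int64(4244)) bench (np.float64(-0.0004), np.float64(-0.0006), np.float64(-0.0001), np.int64(20438))
side lid (np.float64(0.0063), np.float64(0.0009), np.float64(0.1086), np.int64(3621)) bench (np.float64(-0.0014), np.float64(-0.0004), np.float64(-0.0001), np.int64(21951))
side lid (np.float64(0.0065), np.float64(0.0008), np.float64(0.1086), np.int64(3629)) bench (np.float64(-0.0014), np.float64(-0.0005), np.float64(-0.0001), np.int64(21900))
side lid (np.float64(0.0073), np.float64(0.0007), np.float64(0.1086), np.int64(3609)) bench (np.float64(-0.0014), np.float64(-0.0004), np.float64(-0.0001), np.int64(21825))
```

```bash
python3 -c "
from h import manip;print(manip.get_obs()['clock'],manip.hand_in())"
```

```text
the job is handed in; nothing more can be done
59.55 None
```

The job is done and handed in at 59.6 s. The hand-in reported no verdict.

- **Cold packs:** both blue packs lie flat, side by side in the drip tray. Their slab tops are at 27 mm, with ribs about 36 mm to one side and 39 mm to the other of the tray's centre line.
- **Sample jars:** all four yellow-capped jars stand in wells of their own. One was knocked about 4 cm aside during the run, so I measured it again before picking it up. Before the lid was shut, the caps measured 80–81 mm high (81 expected) and within about 4 mm of the well centres. The jars could not be seen again after that.
- **Lid and T-handle:** the lid is shut and the handle is turned about 82° (1.43 rad, with the stop at 1.45).
- **Bystanders:** nothing in the pictures shows one moved. I did not measure their final positions separately.

**Disagreement:** the two cameras differ on the final lid angle. The top camera gives about 0.002 rad and the side camera about 0.007 rad, both under the 0.010 limit. The heights of the lid and the handle match a fully tight lid. Before the handle was turned, the lid measured 0.010–0.015 rad on the gasket, less than the 0.025 given.

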